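# Turn the bending board over for truing bangles

### The arm

A 7-joint arm with a two-finger parallel gripper is mounted at the origin on the work surface. World frame = base frame: x ahead of the robot, y to its left, z up, the work surface at z = 0. Lengths are in m, angles in degrees, forces in N, time in s.
With the tool pointing down it reaches from about 0.425 to 0.875 m from the base axis. Payload 4.7 kg.
Tool frame: the origin (TCP) lies between the finger pads; the fingertips stand 11 mm ahead of it and the grasp point (between the pads) lies 8 mm behind it (env.tcp_to_tips is the distance from the TCP to the fingertips, in m); z points along the fingers, y is the line along which they close (so a half turn about z gives the same grasp; the last joint's range is limited). The gripper opens to 87 mm and grips with 3 to 60 N. Pads are 19 mm wide; open, the fingers measure 117 mm over their backs; the gripper's body (75 mm by 190 mm) begins 51 mm behind the grasp point.
Start: joints at [-65.082, 18.392, -4.016, 83.108, 1.295, 78.541, -3.26], TCP at [0.266, 0.593, 0.234] pointing down, gripper open.
Joint ranges: [-163.93, 163.93], [-17.29, 119.83], [-79.2, 71.16], [3.27, 140.29], [-89.18, 269.18], [5.43, 117.66], [-154.24, 154.24]. Speed limits (degrees/s): [147.25, 147.25, 180, 180, 180, 180, 180].

### API

Orientations are given as [roll, pitch, yaw] about the fixed x, y, z axes, in that order (R = Rz(yaw) Ry(pitch) Rx(roll)).
In Python, from cell import env, viewer gives the robot as it stands.
- The arm moves only by the tool step_arm, never from a script. Its arguments are lists of equal length, an entry for each row: "delta_pos": the shift along the tool's x, y, z in units of 0.2 m (1.0 is 0.2 m), a list of three; "rot": the turn, a rotation vector about the tool's x, y, z in units of 1.5 rad (1.0 is 1.5 rad), a list of three; "gripper": the gripper command: -1 is shut, 1 is fully open, values between are in proportion. A call has 1 to 20 rows; each row is the pose to reach, as a shift and turn from the pose commanded when the call began, along the tool's axes at that moment; what a row does not reach only later rows make up. A row lasts 1/8 s, in which the tool goes at most 62.5 mm and 10.7 degrees, less where a joint would pass 70% of its speed; a pose out of reach is approached as far as the arm can. A call with a number of a shift or a turn outside -1 to 1 is refused whole. A call with a gripper value outside its range is refused whole. The fingers move at their own pace and stop on an object; "squeeze" is the grip in N (left out, the last holds). Time passes only in rows, so rows that repeat a pose let the fingers close. It gives the time, the measured TCP pose, the force, the opening and the grip force at its end, in the units of the state.
- env.get_obs(): the state, without advancing time (a new reading comes with each control period).
- viewer.read_camera(name): name is "side" or "top"; returns a dict with "img" (480x640x3 uint8, red, green, blue), "fx", "fy", "cx", "cy" (pixels), "dist" ([k1, k2, p1, p2, k3] as OpenCV has them; the pictures are not rectified), "pose" (4x4, takes a point from camera to world coordinates). Camera axes: x right, y down, z forward; pixel columns grow to the right and rows downward; lengths in m; the calibration is good to about 2 mm. A picture is of the moment at which its call begins. There is no depth.
- env.sign_off(): hands the job in; it is judged then, once.
The state is a dict: "time_s": time; "qpos": joint angles; "joint_velocities": joint speeds; "effort": joint torques, N m; "tool_pos": TCP position; "tool_rot": TCP orientation; "force": force on the tool from outside, world axes, zero at the start; "wrist_torque": the same for the moment, N m; "grip_width": finger opening in m; "grasp_force": force on a finger pad.
Only numpy, scipy, OpenCV 4.12 (cv2) and the standard library are available. Lean on these libraries where they do the work, as an engineer would, in place of code of your own. Each camera call takes 0.05 s, during which the arm holds its last target. There are 200 camera calls.

### The job

Change the bending board over for truing bangles: first draw out every steel pin standing in it and hang each by its head in a notch of the pin rack. Then lever the board up against the fence of its stand, turn it over and lower it gently, so that it lies plain face up on the stand, centred, square and close up to the fence. Last, lay both bangles flat on the board beside each other, and leave the pliers and the steel stake on the bench where they are.

Things in the scene. Friction and masses are not known exactly. Their poses are not given: they have to be found in the camera images.
- stand: fixed wooden stand: block 100 mm deep (x), 150 mm wide (y), top 55 mm above the bench; along one side a fence 190 mm wide, 18 mm thick, rising to 100 mm above the bench. Origin: on the bench under the block's middle; x points to the fence (to the robot's left, within 0.2 rad), whose face over the block is at x = +47.5 mm; the block's opposite face is at x = -52.5 mm.
- board: loose beech board 130 (x) x 160 (y) x 22 mm, 0.32 kg, too wide to grasp across. One face has six 11 mm holes 16 mm deep (x = -36, 36; y = -54, 0, 54), the other is plain. Origin: centre of the PLAIN face; z points to the holed face. Starts holed face up on the stand, one edge 3 to 9 mm from the fence, the opposite one some 35 mm out beyond the block: room for a finger under it.
- rack: fixed wooden pin rack left of the stand: slab 16 mm thick, 204 mm wide (y), top 110 mm above the bench, from x = -23 to +25 mm, five notches 14 mm wide and 26 mm deep in its front (-x) edge: a shank goes in from the front, the head rests on the slab. Base board below, 10 mm high. Origin: on the bench under its middle; yaw up to 0.15 rad.
- notch0 (a point): seat of notch 1 of 5 of the rack (38 mm apart along its y), at the level of the slab's top, 110 mm above the bench, at x = -5 mm of the rack: a parked pin's axis passes here and the underside of its head rests at this level.
- notch1 (a point): seat of notch 2 of 5 of the rack (38 mm apart along its y), at the level of the slab's top, 110 mm above the bench, at x = -5 mm of the rack: a parked pin's axis passes here and the underside of its head rests at this level.
- notch2 (a point): seat of notch 3 of 5 of the rack (38 mm apart along its y), at the level of the slab's top, 110 mm above the bench, at x = -5 mm of the rack: a parked pin's axis passes here and the underside of its head rests at this level.
- notch3 (a point): seat of notch 4 of 5 of the rack (38 mm apart along its y), at the level of the slab's top, 110 mm above the bench, at x = -5 mm of the rack: a parked pin's axis passes here and the underside of its head rests at this level.
- notch4 (a point): seat of notch 5 of 5 of the rack (38 mm apart along its y), at the level of the slab's top, 110 mm above the bench, at x = -5 mm of the rack: a parked pin's axis passes here and the underside of its head rests at this level.
- pin0: upright steel pin, 0.11 kg: shank 10 mm thick, 70 mm long, knurled round head on top 24 mm across, 22 mm high. Origin: centre of the shank's lower end; z runs up to the head. Starts standing loosely in a hole of the board, its lower end 6 mm above the board's origin. Two to four of six pins are present; an absent one gives None.
- pin1: upright steel pin, 0.11 kg: shank 10 mm thick, 70 mm long, knurled round head on top 24 mm across, 22 mm high. Origin: centre of the shank's lower end; z runs up to the head. Starts standing loosely in a hole of the board, its lower end 6 mm above the board's origin. Two to four of six pins are present; an absent one gives None.
- pin2: upright steel pin, 0.11 kg: shank 10 mm thick, 70 mm long, knurled round head on top 24 mm across, 22 mm high. Origin: centre of the shank's lower end; z runs up to the head. Starts standing loosely in a hole of the board, its lower end 6 mm above the board's origin. Two to four of six pins are present; an absent one gives None.
- pin3: upright steel pin, 0.11 kg: shank 10 mm thick, 70 mm long, knurled round head on top 24 mm across, 22 mm high. Origin: centre of the shank's lower end; z runs up to the head. Starts standing loosely in a hole of the board, its lower end 6 mm above the board's origin. Two to four of six pins are present; an absent one gives None.
- pin4: upright steel pin, 0.11 kg: shank 10 mm thick, 70 mm long, knurled round head on top 24 mm across, 22 mm high. Origin: centre of the shank's lower end; z runs up to the head. Starts standing loosely in a hole of the board, its lower end 6 mm above the board's origin. Two to four of six pins are present; an absent one gives None.
- pin5: upright steel pin, 0.11 kg: shank 10 mm thick, 70 mm long, knurled round head on top 24 mm across, 22 mm high. Origin: centre of the shank's lower end; z runs up to the head. Starts standing loosely in a hole of the board, its lower end 6 mm above the board's origin. Two to four of six pins are present; an absent one gives None.
- bangle0: closed oval brass bangle lying flat: 66 mm long (its x axis) by 54 mm wide (its y axis) over the outside, band 3 mm thick and 16 mm high, 0.07 kg. Origin: centre of its underside. At the start it lies on a fixed dark leather pad (200 x 210 mm, 5 mm thick) to the right of the stand.
- bangle0_mid (a point): centre of bangle0, 8 mm above its origin, at half the height of its band
- bangle1: closed oval brass bangle lying flat: 66 mm long (its x axis) by 54 mm wide (its y axis) over the outside, band 3 mm thick and 16 mm high, 0.07 kg. Origin: centre of its underside. At the start it lies on a fixed dark leather pad (200 x 210 mm, 5 mm thick) to the right of the stand.
- bangle1_mid (a point): centre of bangle1, 8 mm above its origin, at half the height of its band
- pliers: pliers with red handles, about 150 mm long, 10 mm high, lying on the pad's far side: to be left alone. Origin: under the joint; jaws along +x
- doming: round steel stake, 60 mm across, 45 mm high, beyond the stand: to be left alone
Mind the look-alikes: they are no part of the job. What is shaped like the pin4 but blue is not meant. Leave any blue look-alike of the pin1 alone.

How it is judged (in metres and radians):
On the way, in this order (a step that is already met when the one before it is completed fails the run):
1. every pin present hangs by its head in a notch of the rack (x of pin0 in the frame of rack between -0.017 and 0.004 m and y of pin0 in the frame of rack between -0.09 and 0.09 m and z of pin0 in the frame of rack between 0.034 and 0.046 m and angle between each of pin0, pin1, pin2, pin3, pin4, pin5's own z axis and vertical below 0.15 rad and x of pin1 in the frame of rack between -0.017 and 0.004 m and y of pin1 in the frame of rack between -0.09 and 0.09 m and z of pin1 in the frame of rack between 0.034 and 0.046 m and x of pin2 in the frame of rack between -0.017 and 0.004 m and y of pin2 in the frame of rack between -0.09 and 0.09 m and z of pin2 in the frame of rack between 0.034 and 0.046 m and x of pin3 in the frame of rack between -0.017 and 0.004 m and y of pin3 in the frame of rack between -0.09 and 0.09 m and z of pin3 in the frame of rack between 0.034 and 0.046 m and x of pin4 in the frame of rack between -0.017 and 0.004 m and y of pin4 in the frame of rack between -0.09 and 0.09 m and z of pin4 in the frame of rack between 0.034 and 0.046 m and x of pin5 in the frame of rack between -0.017 and 0.004 m and y of pin5 in the frame of rack between -0.09 and 0.09 m and z of pin5 in the frame of rack between 0.034 and 0.046 m), for 0.2 s.
2. the board lies turned over, plain face up, on the stand, centred, square and close up to the fence (angle between board's own z axis and vertical above 3.06 rad and x of board in the frame of stand between -0.036 and -0.013 m and y of board in the frame of stand between -0.025 and 0.025 m and z of board in the frame of stand between 0.072 and 0.082 m and angle between the x axis of board and the x axis of stand, either way round below 0.12 rad and linear speed of board below 0.03 m/s), for 0.2 s.
At the end, for the whole second after the job is handed in: Every pin present hangs by its head in a notch. The board lies plain face up on the stand, edge within 18 mm of the fence, centred within 25 mm, square within 0.12 rad. Both bangles lie flat on it, centres within 45 mm (x) and 58 mm (y) of its centre. All at rest (all of step 1 and all of step 2 and x of bangle0_mid in the frame of board between -0.045 and 0.045 m and y of bangle0_mid in the frame of board between -0.058 and 0.058 m and z of bangle0_mid in the frame of board between -0.012 and -0.004 m and angle between the z axis of each of bangle0, bangle1 and the z axis of board, either way round below 0.1 rad and linear speed of each of bangle0, bangle1 below 0.03 m/s and x of bangle1_mid in the frame of board between -0.045 and 0.045 m and y of bangle1_mid in the frame of board between -0.058 and 0.058 m and z of bangle1_mid in the frame of board between -0.012 and -0.004 m); the robot touches nothing.
It fails at once if the board is dropped or let fall onto the stand (faster than 0.6 m/s while its middle is less than 65 mm above the block's top) (linear speed of board above 0.6 m/s and z of board in the frame of stand below 0.12 m).
It fails at once if the pliers or the steel stake are moved more than 30 mm (distance of any of doming, pliers from where it was at the start of the episode above 0.03 m).
Of pin0, pin1, pin2, pin3, pin4, pin5 only 2 to 4 are there at a start; the rules pass over those that are not, and their reading is None.
At some moment in a run one of bangle0, bangle1 may be knocked a few centimetres aside while the robot is not near it.
It also fails if it takes over 210 s, if anything falls off the work surface, if the arm or the gripper's body presses on something with over 40 N, if the wrist force passes 120 N, or if a joint passes its speed limit or range.

## Working session

There is one attempt and no reset: what is moved stays moved. The work goes in short steps, Python scripts to look and compute and a tool call to move; the robot and the scene stay as the last step left them, time stands still between calls to the robot, and variables do not carry over. Pictures are saved under pics/ and viewed, at most 14 in all, crops included, and the job is handed in when it is done.

Besides the shell and the picture viewer there is one more tool, called after "Call:" by a JSON object that holds its "fn" and its "kwargs". step_arm: Moves the arm, as the interface text tells. Shifts and turns lie within -1 to 1; 1 stands for 0.2 m of shift or 1.5 rad of turn. Its arguments: {"type":"object","properties":{"delta_pos":{"type":"array"},"rot":{"type":"array"},"gripper":{"type":"array"},"squeeze":{"type":"number"}},"required":["delta_pos","rot","gripper"]}

```bash
ls; mkdir -p pics
python3 - <<'E'
from cell import env, viewer
import cv2, numpy as np
print(env.get_obs(), env.tcp_to_tips)
for n in ("top","side"):
    c=viewer.read_camera(n); cv2.imwrite(f"pics/{n}0.png",c["img"][:,:,::-1])
    print(n,c["fx"],c["fy"],c["cx"],c["cy"],c["dist"],np.round(c["pose"],3).tolist())
E
```

```text
pics
{'time_s': 0.0, 'qpos': array([-65.08284173,  18.44011753,  -4.01520001,  83.17567566,
         1.29270428,  78.54093336,  -3.26040068]), 'joint_velocities': array([ 0.01836368, -0.02632503, -0.04132426, -0.06333503, -0.02154797,
       -0.04578558, -0.01413641]), 'effort': array([ 1.72937202e-04, -4.91280484e+01, -4.03872505e-01, -3.12535572e+01,
       -6.39861356e-02,  4.36069805e-02,  1.75919013e-04]), 'tool_pos': array([0.26532606, 0.59278843, 0.23244267]), 'tool_rot': array([-1.79888389e+02,  3.65733688e-03,  1.55891439e+02]), 'force': array([-1.14630884,  0.22270589,  0.9175514 ]), 'wrist_torque': array([0.03023892, 0.05669015, 0.01645942]), 'grasp_force': 0.0, 'grip_width': 0.08674626754950002} 0.011
top 539.7838214085267 539.7838214085267 321.667790904414 244.95984624846864 [-0.01873602  0.          0.          0.          0.        ] [[0.006, -0.986, 0.167, 0.392], [-1.0, -0.001, 0.031, -0.011], [-0.03, -0.167, -0.985, 1.247], [0.0, 0.0, 0.0, 1.0]]
side 528.9497074750197 528.9497074750197 320.051265935368 245.24755656153167 [0.00830032 0.         0.         0.         0.        ] [[0.787, -0.355, 0.505, 0.005], [-0.617, -0.466, 0.634, -0.697], [0.011, -0.81, -0.586, 0.762], [0.0, 0.0, 0.0, 1.0]]
```

View pics/top0.png

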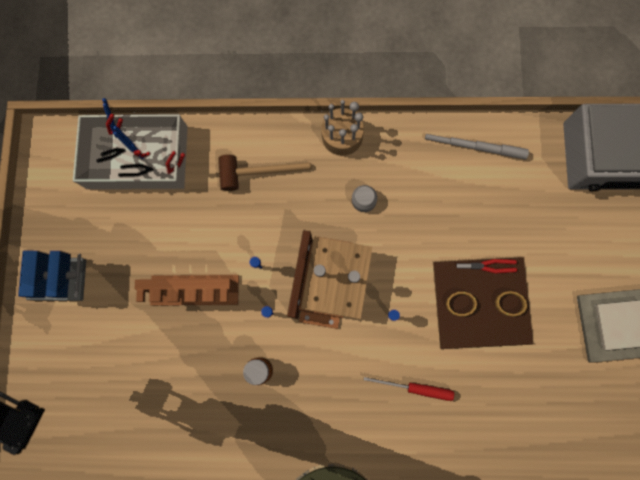

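View pics/side0.png

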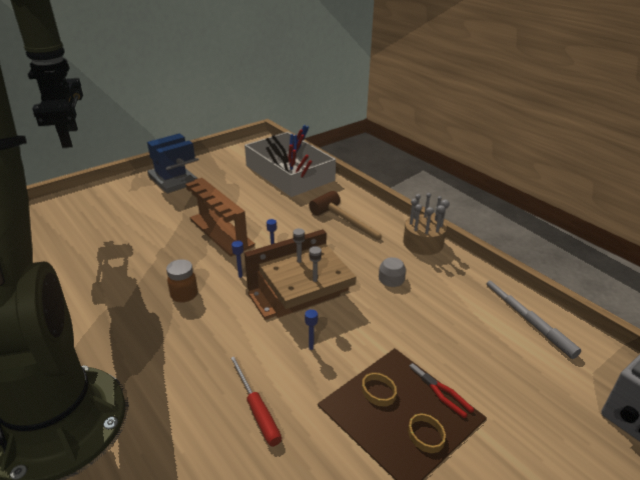

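Steel pins at top (320,271) and (354,277), standing in the board; blue-headed look-alikes at (255,262), (267,312), (394,315) stand on the bench outside it. Rack at (187,290), bangles at (462,304), (511,303). Confirming in an enlarged crop.

```bash
cat > h.py <<'E'
import cv2, numpy as np
from cell import env, viewer
from scipy.spatial.transform import Rotation as R
def cam(n): return viewer.read_camera(n)
def K(c): return np.array([[c["fx"],0,c["cx"]],[0,c["fy"],c["cy"]],[0,0,1.]])
def ray(c,uv,z):
    """pixels -> world points on the plane at height z"""
    n=cv2.undistortPoints(np.array(uv,float).reshape(-1,1,2),K(c),np.array(c["dist"])).reshape(-1,2)
    d=np.c_[n,np.ones(len(n))]@c["pose"][:3,:3].T; o=c["pose"][:3,3]
    return o+d*((z-o[2])/d[:,2])[:,None]
def proj(c,P):
    T=np.linalg.inv(c["pose"]); r,_=cv2.Rodrigues(T[:3,:3])
    return cv2.projectPoints(np.array(P,float).reshape(-1,1,3),r,T[:3,3],K(c),np.array(c["dist"]))[0].reshape(-1,2)
def tri(ct,ut,cs,us):
    """triangulate one point from two views"""
    A=[];b=[]
    for c,u in((ct,ut),(cs,us)):
        n=cv2.undistortPoints(np.array(u,float).reshape(1,1,2),K(c),np.array(c["dist"])).ravel()
        d=c["pose"][:3,:3]@np.r_[n,1];d/=np.linalg.norm(d);M=np.eye(3)-np.outer(d,d);A.append(M);b.append(M@c["pose"][:3,3])
    return np.linalg.lstsq(np.vstack(A),np.hstack(b),rcond=None)[0]
def crop(c,box,s,name,pts=()):
    x0,y0,x1,y1=box; im=cv2.resize(c["img"][y0:y1,x0:x1,::-1],None,fx=s,fy=s,interpolation=cv2.INTER_CUBIC)
    for col,P in pts:
        for u in proj(c,P): cv2.circle(im,tuple(int(round(v)) for v in (u-[x0,y0]+.5)*s),2,col,-1)
    cv2.imwrite("pics/"+name,im)
def plan(target,rpy,ref=None):
    """delta in the tool's axes/units from the pose (pos,rpy)"""
    o=env.get_obs(); p,r=(o["tool_pos"],R.from_euler("xyz",o["tool_rot"],degrees=True)) if ref is None else (np.array(ref[0]),R.from_euler("xyz",ref[1],degrees=True))
    d=r.inv().apply(np.array(target)-p)/.2; w=(r.inv()*R.from_euler("xyz",rpy,degrees=True)).as_rotvec()/1.5
    return np.round(d,4).tolist(),np.round(w,4).tolist()
E
python3 - <<'E'
from h import *
ct=cam("top");cs=cam("side")
a=cv2.resize(ct["img"][220:340,128:408,::-1],(800,343),interpolation=cv2.INTER_CUBIC)
cv2.imwrite("pics/t1.png",a); crop(cs,(180,165,370,335),3.5,"s1.png")
E
```

```text
(no output)
```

View pics/t1.png

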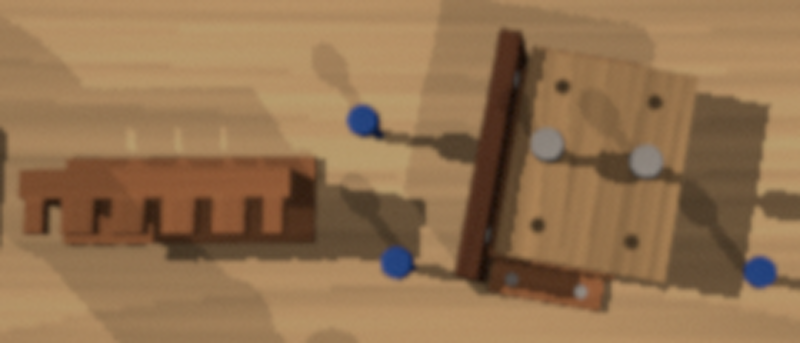

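View pics/s1.png

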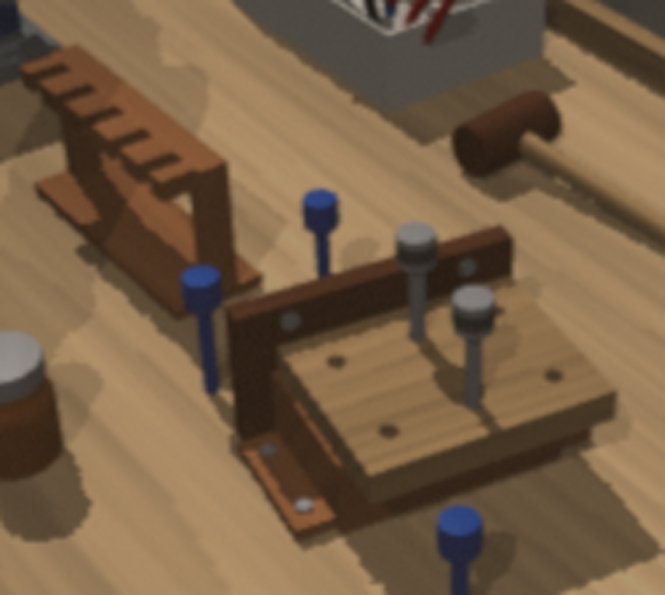

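```bash
cat > fit.py <<'E'
from h import *
from scipy.optimize import least_squares
ct=cam("top");cs=cam("side")
T=lambda x,y:np.array([x,y])/(800/280)+[128,220]-.33
S=lambda x,y:np.array([x,y])/3.5+[180,165]-.36
def world(q,L): c,s=np.cos(q[2]),np.sin(q[2]); L=np.array(L); return np.c_[q[0]+c*L[:,0]-s*L[:,1],q[1]+s*L[:,0]+c*L[:,1],L[:,2]]
def fit(L,ut,us,q0):
    def f(q):
        P=world(q,L); r=[]
        for c,u in((ct,ut),(cs,us)):
            i=[k for k in range(len(L)) if u[k] is not None]
            if i: r.append((proj(c,P[i])-np.array([u[k] for k in i])).ravel())
        return np.hstack(r)
    s=least_squares(f,q0,loss="soft_l1"); print(np.round(s.x,4),np.round(s.fun,1)); return s.x
rackL=[(-.023,.102,.11),(.025,.102,.11),(.025,-.102,.11),(-.023,-.102,.11)]
rack=fit(rackL,[T(20,234),T(20,170),T(293,160),T(287,235)],[S(22,68),S(75,45),S(225,165),S(165,187)],[.4,.28,0])
fL=[(.0655,.095,.1),(.0475,.095,.1),(.0655,-.095,.1),(.0475,-.095,.1)]
stand=fit(fL,[T(457,276),T(481,280),T(500,30),T(523,33)],[S(228,308),None,S(503,228),S(512,240)],[.4,0,1.5])
bL=[(.036,.054,.077),(.036,-.054,.077),(-.036,.054,.077),(-.036,-.054,.077),(.036,0,.153),(-.036,0,.153)]
board=fit(bL,[T(538,225),T(562,87),T(631,242),T(655,102),T(547,143),T(646,160)],[S(337,361),None,S(389,431),S(554,375),S(416,238),S(473,301)],[.4,0,1.5])
c,s=np.cos(-stand[2]),np.sin(-stand[2]); d=board[:2]-stand[:2]; print("board in stand",c*d[0]-s*d[1],s*d[0]+c*d[1],board[2]-stand[2])
print("pins",world(board,bL[4:]))
nL=[(-.005,y,.11) for y in(-.076,-.038,0,.038,.076)]; print("notch",world(rack,nL))
print("blue",[tri(ct,a,cs,b) for a,b in((T(363,119),S(320,198)),(T(397,261),S(201,274)),(T(760,270),S(460,519)))])
print("bangles z.013",ray(ct,[(461.5,303.5),(511,303)],.013))
bo=[(x,y,.077) for x in(-.065,.065) for y in(-.08,.08)]
seg=lambda L:np.vstack([np.linspace(L[i],L[(i+1)%len(L)],25) for i in range(len(L))])
pts=[((0,255,0),world(rack,rackL)),((0,255,255),world(rack,nL)),((0,255,0),world(stand,fL)),((255,255,0),world(board,bL)),((0,0,255),world(board,bo))]
crop(ct,(128,220,408,340),2.85,"t2.png",pts);crop(cs,(180,165,370,335),3.5,"s2.png",pts)
a=cv2.imread("pics/t2.png");b=cv2.imread("pics/s2.png");b=cv2.resize(b,None,fx=.43,fy=.43)
w=np.zeros((342+256,800,3),np.uint8);w[:342,:a.shape[1]]=a[:342,:800];w[342:342+b.shape[0],:b.shape[1]]=b[:256];cv2.imwrite("pics/m2.png",w)
E
python3 fit.py
```

```text
[0.4858 0.3214 0.0103] [-0.5  0.1  0.6  0.  -0.3  2.8  1.2 -0.8 -1.5 -1.2  0.6 -0.2  0.7 -0.7
 -0.3 -0. ]
[0.5158 0.0162 1.4113] [ 0.1  0.4  0.1  0.4  0.3 -0.6  0.5 -0.4 -1.2 -0.1 -0.5 -1.2  0.9 -0.6]
[ 0.5196 -0.0072  1.4017] [ 0.   0.1  0.3 -0.2  0.3 -0.1  0.1  0.1  0.   0.1  0.2  0.2 -0.3  0.
 -0.  -0.1 -0.1  0.1 -0.1 -1.7  0.1 -1.2]
board in stand -0.02251651345361261 -0.007509571881014205 -0.009580570298097335
pins [[ 0.5256722   0.02829136  0.153     ]
 [ 0.51355422 -0.04268155  0.153     ]]
notch [[0.48160603 0.24536686 0.11      ]
 [0.48121516 0.28336485 0.11      ]
 [0.48082428 0.32136284 0.11      ]
 [0.48043341 0.35936083 0.11      ]
 [0.48004253 0.39735882 0.11      ]]
blue [array([0.55119926, 0.17045347, 0.09228458]), array([0.44405522, 0.14200981, 0.09348276]), array([ 0.43900568, -0.12811736,  0.09127774])]
bangles z.013 [[ 0.46678613 -0.28954155  0.013     ]
 [ 0.46823691 -0.40093325  0.013     ]]
```

View pics/m2.png

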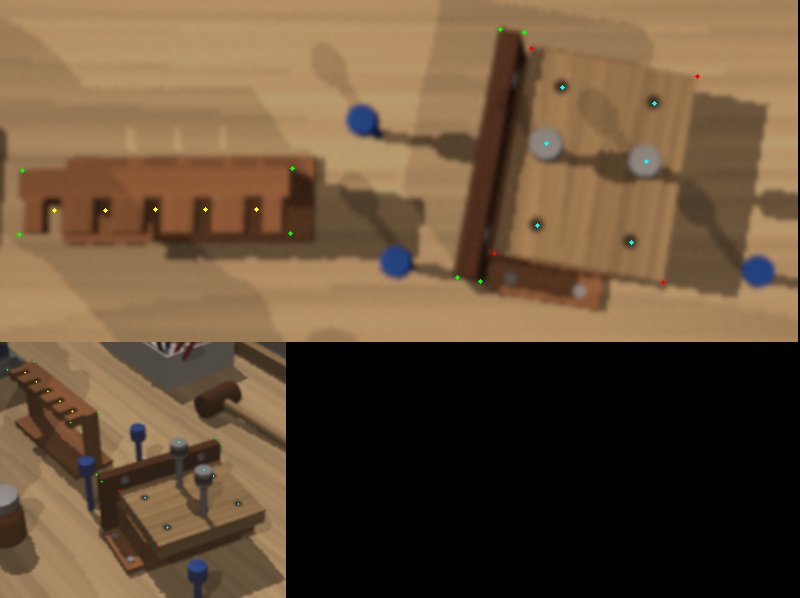

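Only the two grey-headed pins (320,271) and (354,277) stand in the board and are meant; the three blue ones stand on the bench. The overlay agrees with rack, fence, board holes and heads.

Run:
```python
from h import *
print(plan([.526,.028,.25],[180,0,180],([.266,.593,.234],[180,0,155.9])))
```

```text
([-2.3402, -2.0479, -0.08], [0.0, 0.0, -0.2804])
```

Call:
{"fn": "step_arm", "kwargs": {"delta_pos": [[-0.9, -0.8, -0.05], [-0.9, -0.8, -0.05], [-0.9, -0.8, -0.05], [-0.9, -0.8, -0.05], [-0.9, -0.8, -0.05], [-0.9, -0.8, -0.05]], "rot": [[0, 0, -0.28], [0, 0, -0.28], [0, 0, -0.28], [0, 0, -0.28], [0, 0, -0.28], [0, 0, -0.28]], "gripper": [0.2, 0.2, 0.2, 0.2, 0.2, 0.2], "squeeze": 20}}

```text
time_s: 1.05
tool_pos: [0.3641, 0.3742, 0.2438]
tool_rot: [179.9, -0.0, 180.0]
force: [-0.2, 0.7, 0.2]
grip_width: 0.0524
grasp_force: 0.0
```

Call:
{"fn": "step_arm", "kwargs": {"delta_pos": [[-0.4, -0.86, 0], [-0.4, -0.86, 0], [-0.4, -0.86, 0], [-0.4, -0.86, 0]], "rot": [[0, 0, 0], [0, 0, 0], [0, 0, 0], [0, 0, 0]], "gripper": [0.2, 0.2, 0.2, 0.2]}}

```text
time_s: 1.55
tool_pos: [0.4462, 0.1982, 0.2437]
tool_rot: [-179.9, 0.1, 179.6]
force: [0.3, 0.9, -0.1]
grip_width: 0.0521
grasp_force: 0.0
```

Call:
{"fn": "step_arm", "kwargs": {"delta_pos": [[-0.4, -0.86, 0], [-0.4, -0.86, 0], [-0.4, -0.86, 0], [-0.4, -0.86, 0], [-0.4, -0.86, 0]], "rot": [[0, 0, 0], [0, 0, 0], [0, 0, 0], [0, 0, 0], [0, 0, 0]], "gripper": [0.2, 0.2, 0.2, 0.2, 0.2]}}

```text
time_s: 2.17
tool_pos: [0.5242, 0.0322, 0.2432]
tool_rot: [180.0, -0.0, -179.9]
force: [-0.2, 0.5, -0.2]
grip_width: 0.0522
grasp_force: 0.0
```

Call:
{"fn": "step_arm", "kwargs": {"delta_pos": [[-0.007, -0.02, 0.2], [-0.007, -0.02, 0.4], [-0.007, -0.02, 0.49], [-0.007, -0.02, 0.49], [-0.007, -0.02, 0.49], [-0.007, -0.02, 0.49], [-0.007, -0.02, 0.49], [-0.007, -0.02, 0.49], [-0.007, -0.02, 0.49], [-0.007, -0.02, 0.49]], "rot": [[0, 0, 0], [0, 0, 0], [0, 0, 0], [0, 0, 0], [0, 0, 0], [0, 0, 0], [0, 0, 0], [0, 0, 0], [0, 0, 0], [0, 0, 0]], "gripper": [0.2, 0.2, 0.2, 0.2, -1, -1, -1, -1, -1, -1], "squeeze": 25}}

```text
time_s: 3.42
tool_pos: [0.526, 0.0258, 0.1461]
tool_rot: [180.0, 0.1, 180.0]
force: [-0.0, 0.4, 4.4]
grip_width: 0.0236
grasp_force: 25.0
```

Call:
{"fn": "step_arm", "kwargs": {"delta_pos": [[0, 0, -0.1], [0, 0, -0.3], [0, 0, -0.43], [0, 0, -0.43], [0.1, 0.2, -0.43], [0.2, 0.45, -0.43], [0.25, 0.65, -0.43], [0.25, 0.65, -0.43]], "rot": [[0, 0, 0], [0, 0, 0], [0, 0, 0], [0, 0, 0], [0, 0, 0], [0, 0, 0], [0, 0, 0], [0, 0, 0]], "gripper": [-1, -1, -1, -1, -1, -1, -1, -1]}}

```text
time_s: 4.42
tool_pos: [0.4733, 0.1593, 0.2294]
tool_rot: [-180.0, -0.2, -179.6]
force: [-0.3, -0.6, -1.6]
grip_width: 0.023
grasp_force: 24.9
```

Call:
{"fn": "step_arm", "kwargs": {"delta_pos": [[0.19, 0.2, 0], [0.19, 0.45, 0], [0.19, 0.62, 0], [0.19, 0.62, 0], [0.19, 0.62, 0.2], [0.19, 0.62, 0.4], [0.19, 0.62, 0.46], [0.19, 0.62, 0.46], [0.19, 0.62, 0.46]], "rot": [[0, 0, 0], [0, 0, 0], [0, 0, 0], [0, 0, 0], [0, 0, 0], [0, 0, 0], [0, 0, 0], [0, 0, 0], [0, 0, 0]], "gripper": [-1, -1, -1, -1, -1, -1, -1, -1, -1]}}

```text
time_s: 5.55
tool_pos: [0.439, 0.2799, 0.1412]
tool_rot: [179.9, 0.1, 179.9]
force: [-0.8, -0.4, -1.4]
grip_width: 0.0233
grasp_force: 24.9
```

Run:
```python
from h import *
print(env.get_obs()["tool_pos"],env.get_obs()["tool_rot"])
ct=cam("top");cs=cam("side")
cv2.imwrite("pics/a.png",ct["img"][:,:,::-1]);cv2.imwrite("pics/b.png",cs["img"][:,:,::-1])
a=cv2.resize(ct["img"][250:330,120:260,::-1],None,fx=4,fy=4,interpolation=cv2.INTER_CUBIC)
b=cv2.resize(cs["img"][160:250,170:270,::-1],None,fx=3,fy=3,interpolation=cv2.INTER_CUBIC)
w=np.zeros((590,560,3),np.uint8);w[:320]=a;w[320:590,:300]=b;cv2.imwrite("pics/m3.png",w)
```

```text
[0.43897282 0.2798971  0.14115378] [1.79913808e+02 1.28989228e-01 1.79921009e+02]
```

View pics/m3.png

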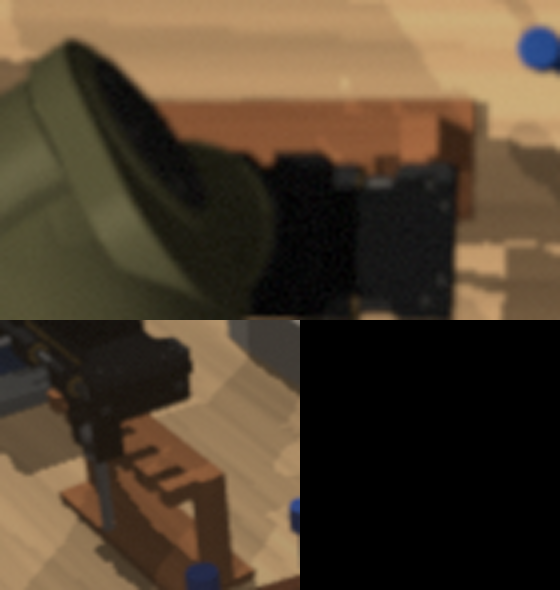

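Run:
```python
from h import *
cs=cam("side"); g=cs["img"].astype(int)
for v in (212,217,222,226): print(v,[ (u,*g[v,u]) for u in range(198,212)])
for z in (.056,.066,.076,.09,.1): print(z,proj(cs,[(.4385,.2797,z)]),proj(cs,[(.4385,.2797+.005,z)]))
```

```text
212 [(198, np.int64(151), np.int64(121), np.int64(87)), (199, np.int64(102), np.int64(77), np.int64(54)), (200, np.int64(63), np.int64(45), np.int64(30)), (201, np.int64(54), np.int64(42), np.int64(33)), (202, np.int64(53), np.int64(47), np.int64(40)), (203, np.int64(54), np.int64(50), np.int64(45)), (204, np.int64(56), np.int64(50), np.int64(46)), (205, np.int64(56), np.int64(48), np.int64(42)), (206, np.int64(57), np.int64(43), np.int64(33)), (207, np.int64(55), np.int64(38), np.int64(24)), (208, np.int64(63), np.int64(43), np.int64(26)), (209, np.int64(92), np.int64(60), np.int64(38)), (210, np.int64(112), np.int64(74), np.int64(46)), (211, np.int64(115), np.int64(75), np.int64(47))]
217 [(198, np.int64(126), np.int64(82), np.int64(52)), (199, np.int64(119), np.int64(78), np.int64(50)), (200, np.int64(116), np.int64(76), np.int64(48)), (201, np.int64(102), np.int64(67), np.int64(44)), (202, np.int64(73), np.int64(53), np.int64(41)), (203, np.int64(56), np.int64(49), np.int64(44)), (204, np.int64(55), np.int64(50), np.int64(46)), (205, np.int64(57), np.int64(52), np.int64(47)), (20
[... 1307 characters left out ...]
, np.int64(55), np.int64(47)), (205, np.int64(57), np.int64(51), np.int64(46)), (206, np.int64(56), np.int64(51), np.int64(46)), (207, np.int64(62), np.int64(51), np.int64(44)), (208, np.int64(64), np.int64(47), np.int64(34)), (209, np.int64(63), np.int64(44), np.int64(30)), (210, np.int64(62), np.int64(42), np.int64(28)), (211, np.int64(62), np.int64(42), np.int64(27))]
0.056 [[206.27284465 229.6542916 ]] [[205.25720967 228.7106248 ]]
0.066 [[205.78256716 226.13844942]] [[204.76337522 225.19923635]]
0.076 [[205.28756326 222.58931959]] [[204.26479176 221.65468453]]
0.09 [[204.58648427 217.5636927 ]] [[203.55866316 216.63568137]]
0.1 [[204.07984955 213.93268273]] [[203.04839402 213.00956005]]
```

Run:
```python
from h import *
ct=cam("top"); g=cv2.imread("pics/top0.png").astype(int)[:,:,::-1]
print("seats",proj(ct,[(.481,y,.11) for y in(.2454,.2834,.3214,.3594,.3974)]).round(1).tolist())
print("mouth",proj(ct,[(.463,y,.11) for y in(.2764,.2904,.3524,.3664)]).round(1).tolist())
for v in (293,295,297): print(v,[(u,int(g[v,u,0])) for u in range(132,242)])
```

```text
seats [[217.3, 293.0], [199.6, 292.9], [181.9, 292.8], [164.2, 292.8], [146.6, 292.7]]
mouth [[202.5, 301.4], [195.9, 301.4], [167.0, 301.3], [160.5, 301.2]]
293 [(132, 156), (133, 154), (134, 154), (135, 149), (136, 139), (137, 129), (138, 125), (139, 125), (140, 125), (141, 122), (142, 100), (143, 68), (144, 66), (145, 107), (146, 135), (147, 140), (148, 131), (149, 124), (150, 125), (151, 127), (152, 124), (153, 122), (154, 120), (155, 121), (156, 121), (157, 123), (158, 119), (159, 111), (160, 89), (161, 57), (162, 46), (163, 52), (164, 55), (165, 61), (166, 81), (167, 109), (168, 123), (169, 125), (170, 123), (171, 121), (172, 121), (173, 121), (174, 122), (175, 123), (176, 118), (177, 108), (178, 85), (179, 59), (180, 56), (181, 55), (182, 59), (183, 71), (184, 106), (185, 133), (186, 141), (187, 142), (188, 140), (189, 140), (190, 138), (191, 138), (192, 141), (193, 138), (194, 129), (195, 113), (196, 83), (197, 66), (198, 70), (199, 76), (200, 76), (201, 87), (202, 115), (203, 135), (204, 142), (205, 143), (206, 141), (207, 138), (208, 138), (209, 138), (210, 139), (211, 135)
[... 2214 characters left out ...]
81, 61), (182, 61), (183, 71), (184, 106), (185, 132), (186, 142), (187, 143), (188, 141), (189, 139), (190, 139), (191, 139), (192, 139), (193, 136), (194, 128), (195, 108), (196, 78), (197, 64), (198, 72), (199, 75), (200, 78), (201, 88), (202, 123), (203, 141), (204, 144), (205, 143), (206, 141), (207, 138), (208, 138), (209, 140), (210, 140), (211, 136), (212, 125), (213, 99), (214, 70), (215, 71), (216, 78), (217, 79), (218, 79), (219, 93), (220, 123), (221, 138), (222, 141), (223, 141), (224, 142), (225, 135), (226, 111), (227, 80), (228, 74), (229, 78), (230, 79), (231, 79), (232, 80), (233, 79), (234, 79), (235, 81), (236, 80), (237, 80), (238, 87), (239, 96), (240, 102), (241, 101)]
```

Call:
{"fn": "step_arm", "kwargs": {"delta_pos": [[0, 0.026, 0.03], [0, 0.026, 0.03], [-0.05, 0.026, 0.03], [-0.08, 0.026, 0.03], [-0.11, 0.026, 0.03], [-0.13, 0.026, 0.03], [-0.145, 0.026, 0.03], [-0.145, 0.026, 0.03]], "rot": [[0, 0, 0], [0, 0, 0], [0, 0, 0], [0, 0, 0], [0, 0, 0], [0, 0, 0], [0, 0, 0], [0, 0, 0]], "gripper": [-1, -1, -1, -1, -1, -1, -1, -1]}}

```text
time_s: 6.75
tool_pos: [0.467, 0.2848, 0.1335]
tool_rot: [-180.0, 0.0, 179.9]
force: [-0.4, -0.1, -0.7]
grip_width: 0.0233
grasp_force: 24.9
```

Call:
{"fn": "step_arm", "kwargs": {"delta_pos": [[-0.03, 0, 0], [-0.065, 0, 0], [-0.065, 0, 0], [-0.065, 0, 0.02], [-0.065, 0, 0.035], [-0.065, 0, 0.035]], "rot": [[0, 0, 0], [0, 0, 0], [0, 0, 0], [0, 0, 0], [0, 0, 0], [0, 0, 0]], "gripper": [-1, -1, -1, -1, -1, -1]}}

```text
time_s: 7.5
tool_pos: [0.4794, 0.2847, 0.1261]
tool_rot: [-180.0, -0.0, 180.0]
force: [0.4, -0.2, -0.9]
grip_width: 0.0234
grasp_force: 24.9
```

Call:
{"fn": "step_arm", "kwargs": {"delta_pos": [[0, 0, 0.01], [0, 0, 0.01], [0, 0, 0.01], [0, 0, 0.01], [0, 0, 0.01], [0, 0, 0.01], [0, 0, -0.15], [0, 0, -0.4], [0, 0, -0.5], [0, 0, -0.5]], "rot": [[0, 0, 0], [0, 0, 0], [0, 0, 0], [0, 0, 0], [0, 0, 0], [0, 0, 0], [0, 0, 0], [0, 0, 0], [0, 0, 0], [0, 0, 0]], "gripper": [-1, -1, -0.05, -0.05, -0.05, -0.05, -0.05, -0.05, -0.05, -0.05]}}

```text
time_s: 8.75
tool_pos: [0.4808, 0.2854, 0.2284]
tool_rot: [179.9, 0.2, 180.0]
force: [1.0, 0.3, -0.8]
grip_width: 0.0412
grasp_force: 0.0
```

Call:
{"fn": "step_arm", "kwargs": {"delta_pos": [[-0.08, -0.82, 0], [-0.08, -0.82, 0], [-0.08, -0.82, 0], [-0.08, -0.82, 0]], "rot": [[0, 0, 0], [0, 0, 0], [0, 0, 0], [0, 0, 0]], "gripper": [0.2, 0.2, 0.2, 0.2]}}

```text
time_s: 9.25
tool_pos: [0.4955, 0.1165, 0.2251]
tool_rot: [-179.9, -0.1, 179.6]
force: [-0.1, 1.1, 0.2]
grip_width: 0.0519
grasp_force: 0.0
```

Call:
{"fn": "step_arm", "kwargs": {"delta_pos": [[-0.08, -0.82, 0], [-0.08, -0.82, 0], [-0.08, -0.82, 0], [-0.08, -0.82, 0], [-0.08, -0.82, 0.2], [-0.08, -0.82, 0.35], [-0.08, -0.82, 0.415], [-0.08, -0.82, 0.415], [-0.08, -0.82, 0.415]], "rot": [[0, 0, 0], [0, 0, 0], [0, 0, 0], [0, 0, 0], [0, 0, 0], [0, 0, 0], [0, 0, 0], [0, 0, 0], [0, 0, 0]], "gripper": [0.2, 0.2, 0.2, 0.2, 0.2, 0.2, 0.2, 0.2, 0.2]}}

```text
time_s: 10.38
tool_pos: [0.5125, -0.0427, 0.1446]
tool_rot: [180.0, 0.1, 180.0]
force: [-0.7, -0.1, 0.1]
grip_width: 0.0523
grasp_force: 0.0
```

Call:
{"fn": "step_arm", "kwargs": {"delta_pos": [[0, 0, 0], [0, 0, 0], [0, 0, 0], [0, 0, 0], [0, 0, 0], [0, 0, -0.1], [0, 0, -0.3], [0, 0, -0.43], [0, 0, -0.43], [0.1, 0.25, -0.43], [0.2, 0.5, -0.43], [0.3, 0.8, -0.43], [0.37, 1.0, -0.43], [0.37, 1.0, -0.43]], "rot": [[0, 0, 0], [0, 0, 0], [0, 0, 0], [0, 0, 0], [0, 0, 0], [0, 0, 0], [0, 0, 0], [0, 0, 0], [0, 0, 0], [0, 0, 0], [0, 0, 0], [0, 0, 0], [0, 0, 0], [0, 0, 0]], "gripper": [-1, -1, -1, -1, -1, -1, -1, -1, -1, -1, -1, -1, -1, -1]}}

```text
time_s: 12.12
tool_pos: [0.4353, 0.1604, 0.2277]
tool_rot: [-180.0, -0.2, -179.6]
force: [1.0, -1.2, -1.6]
grip_width: 0.0234
grasp_force: 25.0
```

Call:
{"fn": "step_arm", "kwargs": {"delta_pos": [[0, 0.3, 0], [0, 0.6, 0], [0, 0.85, 0], [0, 1.0, 0], [0, 1.0, 0], [0, 1.0, 0.2], [0, 1.0, 0.4], [0, 1.0, 0.49], [0, 1.0, 0.49], [0, 1.0, 0.49]], "rot": [[0, 0, 0], [0, 0, 0], [0, 0, 0], [0, 0, 0], [0, 0, 0], [0, 0, 0], [0, 0, 0], [0, 0, 0], [0, 0, 0], [0, 0, 0]], "gripper": [-1, -1, -1, -1, -1, -1, -1, -1, -1, -1]}}

```text
time_s: 13.38
tool_pos: [0.439, 0.3572, 0.1332]
tool_rot: [179.9, 0.1, 179.9]
force: [0.0, 0.1, -1.3]
grip_width: 0.0233
grasp_force: 25.0
```

Run:
```python
from h import *
print(env.get_obs()["tool_pos"],env.get_obs()["tool_rot"])
ct=cam("top");cs=cam("side")
b=cv2.resize(cs["img"][150:270,160:330,::-1],None,fx=4,fy=4,interpolation=cv2.INTER_CUBIC)
cv2.imwrite("pics/m4.png",b)
```

```text
[0.43898305 0.35716774 0.13316872] [1.79908495e+02 1.16781089e-01 1.79920242e+02]
```

View pics/m4.png

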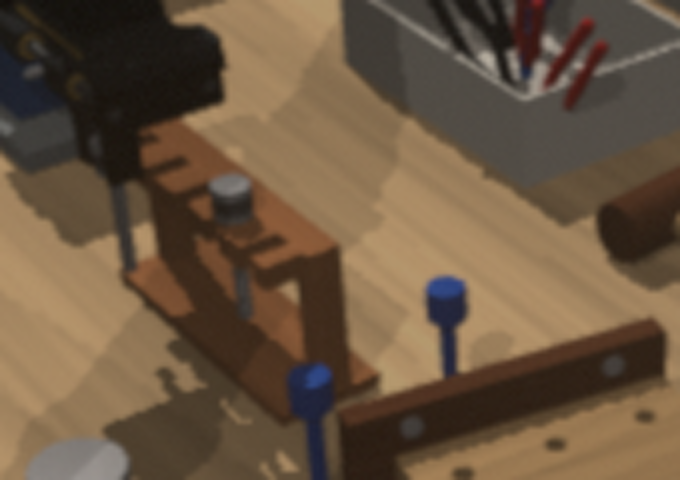

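The first pin hangs upright in its notch (crop 232,185); the second, at (122,225), is in front of notch 3.

Call:
{"fn": "step_arm", "kwargs": {"delta_pos": [[0, 0.02, 0], [0, 0.02, 0], [-0.05, 0.02, 0], [-0.1, 0.02, 0], [-0.145, 0.02, 0], [-0.18, 0.02, 0], [-0.205, 0.02, 0], [-0.205, 0.02, 0], [-0.205, 0.02, 0.02], [-0.205, 0.02, 0.04], [-0.205, 0.02, 0.04]], "rot": [[0, 0, 0], [0, 0, 0], [0, 0, 0], [0, 0, 0], [0, 0, 0], [0, 0, 0], [0, 0, 0], [0, 0, 0], [0, 0, 0], [0, 0, 0], [0, 0, 0]], "gripper": [-1, -1, -1, -1, -1, -1, -1, -1, -1, -1, -1]}}

```text
time_s: 14.85
tool_pos: [0.4785, 0.3608, 0.1232]
tool_rot: [-180.0, -0.0, 180.0]
force: [-0.1, 0.1, -1.3]
grip_width: 0.0232
grasp_force: 25.0
```

Call:
{"fn": "step_arm", "kwargs": {"delta_pos": [[0, 0, 0.006], [0, 0, 0.006], [0, 0, 0.006], [0, 0, 0.006], [0, 0, 0.006], [0, 0, 0.006], [0, 0, -0.15], [0, 0, -0.4], [0, 0, -0.5], [0, 0, -0.5]], "rot": [[0, 0, 0], [0, 0, 0], [0, 0, 0], [0, 0, 0], [0, 0, 0], [0, 0, 0], [0, 0, 0], [0, 0, 0], [0, 0, 0], [0, 0, 0]], "gripper": [-1, -1, -0.05, -0.05, -0.05, -0.05, -0.05, -0.05, -0.05, -0.05]}}

```text
time_s: 16.1
tool_pos: [0.4798, 0.3616, 0.2256]
tool_rot: [179.8, 0.2, 180.0]
force: [-0.2, 0.0, -0.7]
grip_width: 0.0415
grasp_force: 0.0
```

Call:
{"fn": "step_arm", "kwargs": {"delta_pos": [[0, 0, -0.25], [0, -0.3, -0.5], [-0.05, -0.6, -0.6], [-0.05, -0.9, -0.6], [-0.05, -1.0, -0.6], [-0.05, -1.0, -0.6]], "rot": [[0, 0, 0], [0, 0, 0], [0, 0, 0], [0, 0, 0], [0, 0, 0], [0, 0, 0]], "gripper": [0.6, 0.6, 0.6, 0.6, 0.6, 0.6]}}

```text
time_s: 16.85
tool_pos: [0.4889, 0.1574, 0.3425]
tool_rot: [-179.9, -0.1, 179.6]
force: [-0.3, 0.0, 0.2]
grip_width: 0.0693
grasp_force: 0.0
```

Call:
{"fn": "step_arm", "kwargs": {"delta_pos": [[-0.05, -0.3, 0], [-0.05, -0.6, 0], [-0.08, -0.9, 0], [-0.08, -1.0, 0], [-0.08, -1.0, 0], [-0.08, -1.0, 0]], "rot": [[0, 0, 0], [0, 0, 0], [0, 0, 0], [0, 0, 0], [0, 0, 0], [0, 0, 0]], "gripper": [0.6, 0.6, 0.6, 0.6, 0.6, 0.6]}}

```text
time_s: 17.6
tool_pos: [0.5047, -0.0365, 0.3427]
tool_rot: [180.0, -0.1, -179.8]
force: [-0.0, 0.1, -0.1]
grip_width: 0.0694
grasp_force: 0.0
```

```bash
cat > b.py <<'E'
from h import *
from scipy.optimize import least_squares
SX,SY,PSI=.5158,.0162,1.4017      # stand origin, board yaw for tool
SP=1.4113
def W(x,y,z): c,s=np.cos(SP),np.sin(SP); return np.array([SX+c*x-s*y,SY+s*x+c*y,z])
def rot(al,sgn,psi=PSI):
    al=np.radians(al); xs=np.array([np.cos(psi),np.sin(psi),0]); zz=np.array([0,0,1.])
    a=np.cos(al)*xs-np.sin(al)*zz; y=sgn*(np.sin(al)*xs+np.cos(al)*zz)
    return R.from_matrix(np.c_[np.cross(y,a),y,a])
def rel(p,r,p0,r0): return np.round(r0.inv().apply(p-p0)/.2,3).tolist(),np.round((r0.inv()*r).as_rotvec()/1.5,3).tolist()
def now():
    o=env.get_obs(); return o["tool_pos"],R.from_euler("xyz",o["tool_rot"],degrees=True)
E
python3 - <<'E'
from b import *
o=env.get_obs(); print(o["time_s"],o["qpos"].round(1),o["tool_pos"].round(4))
p,r=now(); print(W(-.15,-.0125,.35))
for al in(60,30): print(al,rel(W(-.15,-.0125,.35),rot(al,1),p,r))
ct=cam("top"); cv2.imwrite("pics/c.png",ct["img"][:,:,::-1])
E
```

```text
17.6 [-22.   -1.8  22.7  93.5   0.6  88.2  90.8] [ 0.5047 -0.0365  0.3427]
[ 0.5043182  -0.13388137  0.35      ]
60 ([0.003, -0.487, -0.037], [-0.348, -0.031, 0.112])
30 ([0.003, -0.487, -0.037], [-0.696, -0.061, 0.103])
```

Call:
{"fn": "step_arm", "kwargs": {"delta_pos": [[0, -0.2, 0], [0, -0.35, -0.03], [0, -0.49, -0.04], [0, -0.49, -0.04], [0, -0.49, -0.04], [0, -0.49, -0.04], [0, -0.49, -0.04], [0, -0.49, -0.04], [0, -0.49, -0.04], [0, -0.49, -0.04], [0, -0.49, -0.04]], "rot": [[-0.07, -0.01, 0.05], [-0.17, -0.015, 0.1], [-0.26, -0.02, 0.11], [-0.348, -0.031, 0.112], [-0.43, -0.04, 0.11], [-0.52, -0.045, 0.11], [-0.61, -0.05, 0.105], [-0.696, -0.061, 0.103], [-0.696, -0.061, 0.103], [-0.696, -0.061, 0.103], [-0.696, -0.061, 0.103]], "gripper": [0.6, 0.6, 0.6, 0.6, 0.6, 0.6, 0.6, 0.6, 0.6, 0.6, 0.6]}}

```text
time_s: 19.02
tool_pos: [0.5049, -0.1362, 0.3528]
tool_rot: [120.1, 0.3, 170.3]
force: [0.1, 0.1, 0.5]
grip_width: 0.0699
grasp_force: 0.0
```

Run:
```python
from b import *
o=env.get_obs(); print(o["time_s"],o["qpos"].round(1),o["tool_pos"].round(4))
p,r=now(); print(rel(W(-.15,-.0125,.35),rot(30,1),p,r))
c=cam("side");t=cam("top"); cv2.imwrite("pics/d.png",np.hstack([cv2.resize(c["img"],(400,300)),cv2.resize(t["img"],(400,300))])[:,:,::-1])
```

```text
19.025 [ 10.1  21.2  40.2  91.7 -58.2 114.1 130.4] [ 0.5049 -0.1362  0.3528]
([0.005, -0.007, 0.016], [-0.001, 0.002, 0.002])
```

View pics/d.png

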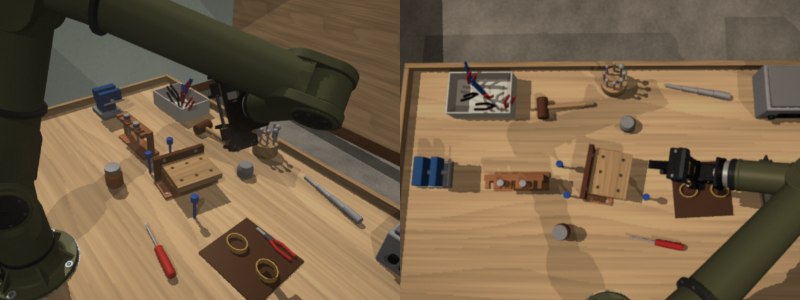

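```bash
cat > lift.py <<'E'
from b import *
AL=45; al=np.radians(AL); a=np.array([np.cos(al),-np.sin(al)]); n=np.array([np.sin(al),np.cos(al)])
d=.020
def C(beta,g,px=.045,clear=0,back=0):
    b=np.radians(beta); E=np.array([px-.13*np.cos(b),.055+.13*np.sin(b)])
    return E+(d-.011-back)*a+(g/2-clear)*n
gr=lambda g:round(-1+2*g/.087,2)
def greq(m): m=np.radians(m); return .022/np.cos(m)+d*np.tan(m)+.012
E
python3 - <<'E'
from lift import *
p,r=now(); gy=-.0125; w=lambda c:W(c[0],gy,c[1])
c1=C(0,.07,.0425,.004,.08); print("pre",c1,rel(w(c1),rot(AL,1),p,r))
p1,r1=w(c1),rot(AL,1); c2=C(0,.07,.0425,.004); print("in",c2,rel(w(c2),r1,p1,r1))
p2=w(c2)
for b in np.linspace(0,45,13):
    g=greq(45-b); print(round(b,1),round(g,3),gr(g),rel(w(C(b,g)),r1,p2,r1)[0])
E
```

```text
pre [-0.11578427  0.12712489] ([0.011, -0.884, 0.724], [0.174, 0.002, 0.002])
in [-0.05921573  0.07055635] ([0.003, -0.0, 0.4], [0.0, 0.0, 0.0])
0.0 0.063 0.45 [0.0, 0.012, 0.009]
3.8 0.059 0.35 [0.0, 0.032, -0.02]
7.5 0.055 0.27 [0.0, 0.055, -0.047]
11.2 0.052 0.19 [0.0, 0.082, -0.072]
15.0 0.049 0.13 [0.0, 0.111, -0.094]
18.8 0.046 0.07 [0.0, 0.142, -0.115]
22.5 0.044 0.01 [0.0, 0.175, -0.132]
26.2 0.042 -0.03 [0.0, 0.21, -0.147]
30.0 0.04 -0.08 [0.001, 0.246, -0.159]
33.8 0.038 -0.12 [0.001, 0.283, -0.169]
37.5 0.037 -0.15 [0.001, 0.321, -0.176]
41.2 0.035 -0.19 [0.001, 0.359, -0.18]
45.0 0.034 -0.22 [0.001, 0.398, -0.182]
```

Call:
{"fn": "step_arm", "kwargs": {"delta_pos": [[0.003, -0.2, 0.17], [0.006, -0.4, 0.34], [0.01, -0.6, 0.5], [0.01, -0.75, 0.62], [0.011, -0.884, 0.724], [0.011, -0.884, 0.724], [0.011, -0.884, 0.724], [0.011, -0.884, 0.724]], "rot": [[0.08, 0, 0], [0.174, 0.002, 0.002], [0.174, 0.002, 0.002], [0.174, 0.002, 0.002], [0.174, 0.002, 0.002], [0.174, 0.002, 0.002], [0.174, 0.002, 0.002], [0.174, 0.002, 0.002]], "gripper": [0.6, 0.6, 0.6, 0.6, 0.6, 0.6, 0.6, 0.6]}}

```text
time_s: 20.12
tool_pos: [0.51, -0.1013, 0.1279]
tool_rot: [135.0, 0.1, 170.1]
force: [-0.3, -0.5, -0.2]
grip_width: 0.0695
grasp_force: 0.0
```

Run:
```python
from lift import *
o=env.get_obs(); print(o["time_s"],o["qpos"].round(1),o["tool_pos"].round(4),o["force"].round(1))
p,r=now(); gy=-.0125; w=lambda c:W(c[0],gy,c[1])
print("in",rel(w(C(0,.07,.0425,.004)),rot(AL,1),p,r))
c=cam("side");t=cam("top"); cv2.imwrite("pics/e.png",np.hstack([cv2.resize(c["img"][120:360,150:450],(400,320)),cv2.resize(t["img"][200:380,260:460],(400,320))])[:,:,::-1])
```

```text
20.125 [  2.3  25.3  38.6 106.3 -52.1  87.8 140.8] [ 0.51   -0.1013  0.1279] [-0.3 -0.5 -0.2]
in ([0.006, 0.001, 0.407], [-0.0, 0.002, -0.001])
```

View pics/e.png

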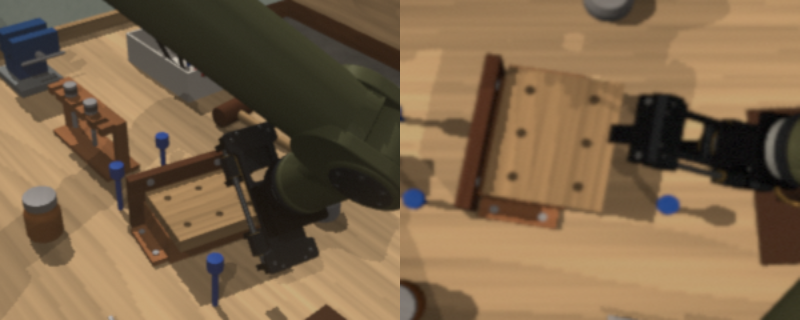

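Run:
```python
from lift import *
t=cam("top"); u=np.array([(530,90),(593,99),(512,176),(578,187),(521,132),(587,143)],float); u=np.c_[260+(u[:,0]-400)/2,200+u[:,1]/1.7778]
P=ray(t,u,.077); c,s=np.cos(SP),np.sin(SP); D=P[:,:2]-[SX,SY]; print(np.c_[c*D[:,0]+s*D[:,1],-s*D[:,0]+c*D[:,1]].round(4))
```

```text
[[ 0.012  -0.0605]
 [-0.0579 -0.0605]
 [ 0.0139  0.0472]
 [-0.0586  0.0487]
 [ 0.0132 -0.0075]
 [-0.0598 -0.0057]]
```

Call:
{"fn": "step_arm", "kwargs": {"delta_pos": [[0.006, 0, 0.1], [0.006, 0, 0.2], [0.006, 0, 0.3], [0.006, 0, 0.37], [0.006, 0, 0.407], [0.006, 0, 0.407], [0.006, 0, 0.407]], "rot": [[0, 0.002, 0], [0, 0.002, 0], [0, 0.002, 0], [0, 0.002, 0], [0, 0.002, 0], [0, 0.002, 0], [0, 0.002, 0]], "gripper": [0.6, 0.6, 0.6, 0.6, 0.6, 0.6, 0.6], "squeeze": 30}}

```text
time_s: 21.15
tool_pos: [0.5179, -0.0442, 0.0688]
tool_rot: [135.0, -0.2, 170.2]
force: [-0.3, 1.0, -0.8]
grip_width: 0.0698
grasp_force: 0.0
```

Call:
{"fn": "step_arm", "kwargs": {"delta_pos": [[0, 0.012, 0.009], [0, 0.022, -0.005], [0, 0.032, -0.02], [0, 0.043, -0.034], [0, 0.055, -0.047], [0, 0.068, -0.06], [0, 0.082, -0.072], [0, 0.096, -0.083], [0, 0.111, -0.094], [0, 0.111, -0.094]], "rot": [[0, 0, 0], [0, 0, 0], [0, 0, 0], [0, 0, 0], [0, 0, 0], [0, 0, 0], [0, 0, 0], [0, 0, 0], [0, 0, 0], [0, 0, 0]], "gripper": [0.45, 0.4, 0.35, 0.31, 0.27, 0.23, 0.19, 0.16, 0.13, 0.13]}}

```text
time_s: 22.4
tool_pos: [0.5184, -0.0412, 0.0979]
tool_rot: [135.0, -0.2, 170.3]
force: [0.2, -1.1, -1.8]
grip_width: 0.0494
grasp_force: 0.8
```

Run:
```python
from lift import *
o=env.get_obs(); print(o["time_s"],o["qpos"].round(1),o["tool_pos"].round(4),o["force"].round(1),o["grip_width"])
c=cam("side");t=cam("top"); cv2.imwrite("pics/f.png",np.hstack([cv2.resize(c["img"][180:330,230:400],(400,353)),cv2.resize(t["img"][200:350,260:430],(400,353))])[:,:,::-1])
```

```text
22.4 [ -2.2  24.7  36.3 110.7 -54.9  81.8 139.6] [ 0.5184 -0.0412  0.0979] [ 0.2 -1.1 -1.8] 0.04944358507510218
```

View pics/f.png

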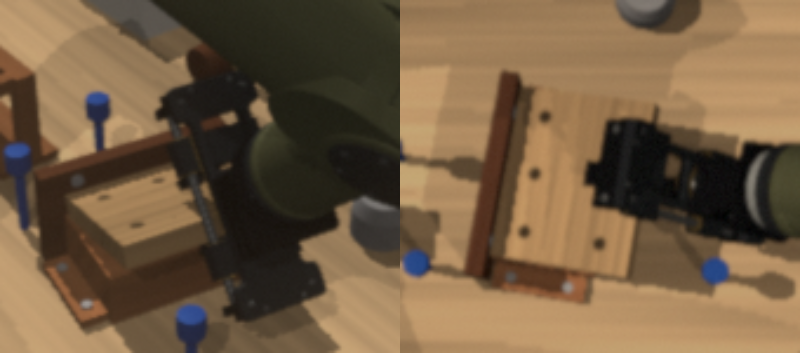

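The board's outer edge is rising on the lower finger, its other edge on the block; continuing.

Call:
{"fn": "step_arm", "kwargs": {"delta_pos": [[0, 0.015, -0.01], [0, 0.031, -0.021], [0, 0.047, -0.03], [0, 0.064, -0.038], [0, 0.081, -0.046], [0, 0.099, -0.053], [0, 0.117, -0.06], [0, 0.135, -0.065], [0, 0.153, -0.07], [0, 0.172, -0.075], [0, 0.19, -0.079], [0, 0.21, -0.082], [0, 0.229, -0.084], [0, 0.248, -0.086], [0, 0.267, -0.087], [0, 0.287, -0.088], [0, 0.287, -0.088]], "rot": [[0, 0, 0], [0, 0, 0], [0, 0, 0], [0, 0, 0], [0, 0, 0], [0, 0, 0], [0, 0, 0], [0, 0, 0], [0, 0, 0], [0, 0, 0], [0, 0, 0], [0, 0, 0], [0, 0, 0], [0, 0, 0], [0, 0, 0], [0, 0, 0], [0, 0, 0]], "gripper": [0.1, 0.07, 0.04, 0.01, -0.01, -0.03, -0.05, -0.08, -0.1, -0.12, -0.14, -0.15, -0.17, -0.19, -0.2, -0.22, -0.22]}}

```text
time_s: 24.62
tool_pos: [0.5232, -0.0132, 0.1509]
tool_rot: [135.0, -0.2, 170.3]
force: [-0.6, -0.1, -0.5]
grip_width: 0.0342
grasp_force: 0.7
```

Call:
{"fn": "step_arm", "kwargs": {"delta_pos": [[0, -0.01, 0], [0, -0.02, 0], [0, -0.028, 0], [0, -0.028, 0], [0, -0.028, 0], [0, -0.028, 0]], "rot": [[0, 0, 0], [0, 0, 0], [0, 0, 0], [0, 0, 0], [0, 0, 0], [0, 0, 0]], "gripper": [-0.32, -0.42, -0.6, -1, -1, -1]}}

```text
time_s: 25.38
tool_pos: [0.5223, -0.0179, 0.1461]
tool_rot: [135.0, -0.3, 170.3]
force: [-0.4, -2.1, -3.3]
grip_width: 0.0224
grasp_force: 29.3
```

Run:
```python
from lift import *
o=env.get_obs(); print(o["time_s"],o["qpos"].round(1),o["tool_pos"].round(4),o["force"].round(1),o["grip_width"],o["grasp_force"])
c=cam("side");t=cam("top"); cv2.imwrite("pics/g.png",np.hstack([cv2.resize(c["img"][150:330,230:400],(400,424)),cv2.resize(t["img"][200:380,260:430],(400,424))])[:,:,::-1])
```

```text
25.375 [ -5.5  19.1  36.8 110.3 -52.7  82.4 132.9] [ 0.5223 -0.0179  0.1461] [-0.4 -2.1 -3.3] 0.02240877769465143 29.31183728062024
```

View pics/g.png

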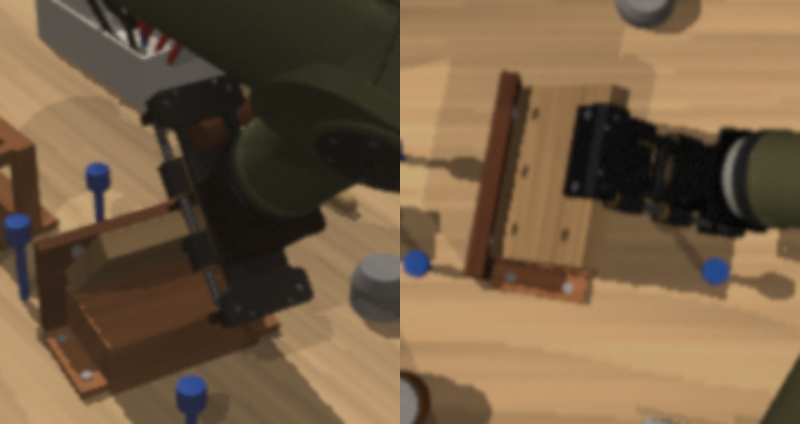

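Call:
{"fn": "step_arm", "kwargs": {"delta_pos": [[0, 0.03, -0.1], [0, 0.07, -0.25], [0, 0.13, -0.45], [0, 0.19, -0.65], [0, 0.24, -0.85], [0, 0.28, -0.98], [0, 0.28, -0.98], [0, 0.28, -0.98]], "rot": [[0, 0, 0], [0, 0, 0], [0, 0, 0], [0, 0, 0], [0, 0, 0], [0, 0, 0], [0, 0, 0], [0, 0, 0]], "gripper": [-1, -1, -1, -1, -1, -1, -1, -1], "squeeze": 45}}

```text
time_s: 26.48
tool_pos: [0.5061, -0.1143, 0.3243]
tool_rot: [134.9, -0.3, 170.3]
force: [-0.1, 1.0, -3.2]
grip_width: 0.0221
grasp_force: 44.0
```

Call:
{"fn": "step_arm", "kwargs": {"delta_pos": [[0, 0, 0], [0, 0, 0], [0, 0, 0], [0, 0, 0], [0, 0, 0], [0, 0, 0], [0, 0, 0], [0, 0, 0], [0, 0, 0], [0, 0, 0], [0, 0, 0]], "rot": [[0, 0, 0.1], [0, 0, 0.2], [0, 0, 0.3], [0, 0, 0.4], [0, 0, 0.5], [0, 0, 0.6], [0, 0, 0.7], [0, 0, 0.8], [0, 0, 0.9], [0, 0, 1.0], [0, 0, 1.0]], "gripper": [-1, -1, -1, -1, -1, -1, -1, -1, -1, -1, -1]}}

```text
time_s: 27.85
tool_pos: [0.5062, -0.1139, 0.3235]
tool_rot: [176.4, -45.0, 85.8]
force: [-0.5, -0.2, -3.1]
grip_width: 0.0217
grasp_force: 44.4
```

Call:
{"fn": "step_arm", "kwargs": {"delta_pos": [[0, 0, 0], [0, 0, 0], [0, 0, 0], [0, 0, 0], [0, 0, 0], [0, 0, 0], [0, 0, 0], [0, 0, 0], [0, 0, 0], [0, 0, 0], [0, 0, 0]], "rot": [[0, 0, 0.1], [0, 0, 0.2], [0, 0, 0.3], [0, 0, 0.4], [0, 0, 0.5], [0, 0, 0.6], [0, 0, 0.7], [0, 0, 0.8], [0, 0, 0.9], [0, 0, 1.0], [0, 0, 1.0]], "gripper": [-1, -1, -1, -1, -1, -1, -1, -1, -1, -1, -1]}}

```text
time_s: 29.22
tool_pos: [0.5064, -0.1145, 0.324]
tool_rot: [-135.2, -5.6, -3.8]
force: [-0.1, -0.4, -3.0]
grip_width: 0.0223
grasp_force: 44.4
```

Run:
```python
from lift import *
o=env.get_obs(); print(o["time_s"],o["qpos"].round(1),o["tool_pos"].round(4),o["force"].round(1),o["grip_width"],o["grasp_force"])
p,r=now(); gy=-.010
for px in (.0425,):
    c=C(45,.022,px,0); up=c+np.array([-.03,.05])
    print("above",up,rel(W(up[0],gy,up[1]),rot(AL,-1,SP),p,r)); print("at",c,rel(W(c[0],gy,c[1]),rot(AL,-1,SP),p,r))
c=cam("side");t=cam("top"); cv2.imwrite("pics/i.png",np.hstack([cv2.resize(c["img"][80:330,200:440],(400,416)),cv2.resize(t["img"][180:380,260:452],(400,416))])[:,:,::-1])
```

```text
29.225 [-15.6  19.3  63.   94.8 -51.6 106.8 -42.4] [ 0.5064 -0.1145  0.324 ] [-0.1 -0.4 -3. ] 0.022305523214277593 44.37935007736087
above [-0.06528175  0.1983381 ] ([-0.038, 0.211, 0.675], [-0.001, -0.002, 0.09])
at [-0.03528175  0.1483381 ] ([-0.048, 0.281, 0.958], [-0.001, -0.002, 0.09])
```

View pics/i.png

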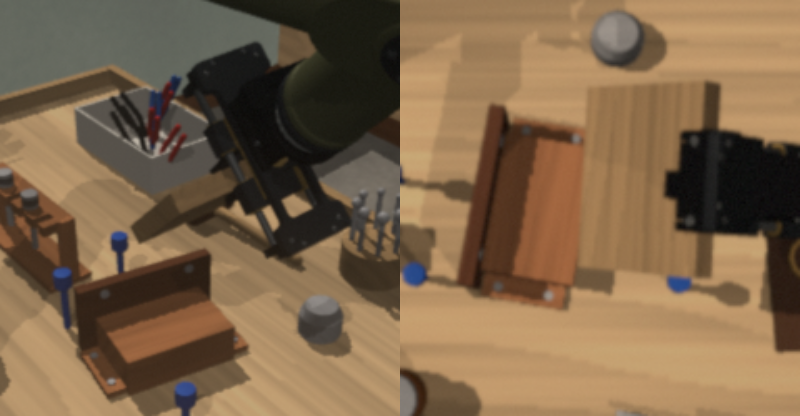

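The board hangs flipped, plain face up, edge at top crop (585–715, 85–275). Lowering its inner edge to the fence corner.

Call:
{"fn": "step_arm", "kwargs": {"delta_pos": [[-0.01, 0.05, 0.15], [-0.02, 0.1, 0.35], [-0.03, 0.16, 0.52], [-0.038, 0.211, 0.675], [-0.038, 0.211, 0.675], [-0.04, 0.23, 0.75], [-0.042, 0.247, 0.82], [-0.045, 0.265, 0.89], [-0.048, 0.281, 0.958], [-0.048, 0.281, 0.958], [-0.048, 0.281, 0.958]], "rot": [[0, 0, 0.05], [0, 0, 0.09], [-0.001, -0.002, 0.09], [-0.001, -0.002, 0.09], [-0.001, -0.002, 0.09], [-0.001, -0.002, 0.09], [-0.001, -0.002, 0.09], [-0.001, -0.002, 0.09], [-0.001, -0.002, 0.09], [-0.001, -0.002, 0.09], [-0.001, -0.002, 0.09]], "gripper": [-1, -1, -1, -1, -1, -1, -1, -1, -1, -1, -1]}}

```text
time_s: 30.7
tool_pos: [0.5202, -0.0222, 0.1481]
tool_rot: [-135.2, 0.1, -9.4]
force: [0.7, -3.4, -4.3]
grip_width: 0.0219
grasp_force: 45.0
```

Run:
```python
from lift import *
o=env.get_obs(); print(o["time_s"],o["qpos"].round(1),o["tool_pos"].round(4),o["tool_rot"].round(1),o["force"].round(1))
p,r=now(); D=p[:2]-[SX,SY]; c,s=np.cos(SP),np.sin(SP); print("stand",c*D[0]+s*D[1],-s*D[0]+c*D[1],p[2],rel(p,rot(AL,-1,SP),p,r))
```

```text
30.7 [-22.   25.9  58.5 110.6 -59.3  89.9 -41.4] [ 0.5202 -0.0222  0.1481] [-1.352e+02  1.000e-01 -9.400e+00] [ 0.7 -3.4 -4.3]
stand -0.037215184934100254 -0.010445096653495661 0.14806046185595714 ([0.0, 0.0, 0.0], [0.003, -0.002, -0.003])
```

Call:
{"fn": "step_arm", "kwargs": {"delta_pos": [[0, 0.02, -0.02], [0, 0.042, -0.042], [0, 0.042, -0.042], [0, 0.042, -0.042], [0, 0.042, -0.042]], "rot": [[0, 0, 0], [0, 0, 0], [0, 0, 0], [0, 0, 0], [0, 0, 0]], "gripper": [-1, -1, -1, -1, -1]}}

```text
time_s: 31.32
tool_pos: [0.5183, -0.0323, 0.1491]
tool_rot: [-135.0, 0.1, -9.3]
force: [-0.5, 0.4, -3.6]
grip_width: 0.0218
grasp_force: 44.9
```

Call:
{"fn": "step_arm", "kwargs": {"delta_pos": [[0, 0.009, 0.009], [0, 0.018, 0.018], [0, 0.018, 0.018], [0, 0.018, 0.018]], "rot": [[0, 0, 0], [0, 0, 0], [0, 0, 0], [0, 0, 0]], "gripper": [-1, -1, -1, -1]}}

```text
time_s: 31.82
tool_pos: [0.5183, -0.0326, 0.1439]
tool_rot: [-135.1, 0.1, -9.3]
force: [-0.4, 0.1, -2.7]
grip_width: 0.0213
grasp_force: 44.9
```

Call:
{"fn": "step_arm", "kwargs": {"delta_pos": [[0, 0.007, 0.007], [0, 0.014, 0.014], [0, 0.014, 0.014]], "rot": [[0, 0, 0], [0, 0, 0], [0, 0, 0]], "gripper": [-1, -1, -1]}}

```text
time_s: 32.2
tool_pos: [0.5184, -0.0329, 0.141]
tool_rot: [-135.0, 0.0, -9.4]
force: [-3.2, -2.4, 4.8]
grip_width: 0.0221
grasp_force: 45.0
```

Call:
{"fn": "step_arm", "kwargs": {"delta_pos": [[0, 0.005, 0.005], [0, 0.01, 0.01], [0, 0.01, 0.01]], "rot": [[0, 0, 0], [0, 0, 0], [0, 0, 0]], "gripper": [-1, -1, -1]}}

```text
time_s: 32.58
tool_pos: [0.5185, -0.0334, 0.1404]
tool_rot: [-134.8, -0.0, -9.4]
force: [-5.8, -7.1, 14.2]
grip_width: 0.0217
grasp_force: 45.1
```

```bash
cat > low.py <<'E'
from b import *
s=.1113; d=.130-s+.011
vec=lambda b:(np.array([-np.cos(b),np.sin(b)]),np.array([np.sin(b),np.cos(b)]))
def P(b,z=.0565): return np.array([min(.0425,.0450-.022*np.sin(b)),z])
def Chold(bd): b=np.radians(bd); u,n=vec(b); return P(b)+s*u+.011*n
def Cpad(bd,AL,g,z=.055,back=0,clear=0):
    b=np.radians(bd); al=np.radians(AL); u,_=vec(b); a=np.array([np.cos(al),-np.sin(al)]); _,n=vec(al)
    return P(b,z)+.130*u+(d-.011-back)*a+(g/2-clear)*n
def greq(m): m=np.radians(m); return .022/np.cos(m)+d*np.tan(m)+.009
gr=lambda g:round(-1+2*g/.087,2)
w=lambda c,gy=-.010:W(c[0],gy,c[1])
E
python3 - <<'E'
from low import *
p,r=now(); AL=33
for b in (45,45,42,39,36,33): print(b,rel(w(Chold(b)),rot(b,-1,SP),p,r))
p,r=w(Chold(AL)),rot(AL,-1,SP)
for b in [33,30,27,24,21,18,15,12,9,6,3,0,-1]:
    g=greq(AL-b); c=Cpad(b,AL,g); print(b,gr(g),rel(w(c),r,p,r)[0],c.round(4),"body",round(c[1]+.059*np.sin(.576)-.095*np.cos(.576),3))
E
```

```text
45 ([-0.003, -0.034, 0.016], [-0.002, -0.002, -0.002])
45 ([-0.003, -0.034, 0.016], [-0.002, -0.002, -0.002])
42 ([-0.003, -0.008, 0.017], [0.033, -0.002, -0.002])
39 ([-0.003, 0.018, 0.019], [0.068, -0.002, -0.002])
36 ([-0.003, 0.045, 0.023], [0.102, -0.002, -0.001])
33 ([-0.002, 0.07, 0.029], [0.137, -0.002, -0.001])
33 -0.29 [-0.0, -0.016, 0.004] [-0.0519  0.1286] body 0.081
30 -0.25 [0.0, 0.011, 0.009] [-0.054   0.1235] body 0.076
27 -0.21 [-0.0, 0.038, 0.016] [-0.0558  0.1182] body 0.071
24 -0.17 [-0.0, 0.065, 0.025] [-0.0572  0.1128] body 0.065
21 -0.13 [0.0, 0.091, 0.035] [-0.0583  0.1073] body 0.06
18 -0.09 [-0.0, 0.116, 0.048] [-0.0589  0.1016] body 0.054
15 -0.04 [-0.0, 0.141, 0.062] [-0.0592  0.096 ] body 0.048
12 0.01 [-0.0, 0.164, 0.078] [-0.0591  0.0903] body 0.043
9 0.06 [-0.0, 0.187, 0.096] [-0.0585  0.0846] body 0.037
6 0.12 [-0.0, 0.209, 0.115] [-0.0578  0.0789] body 0.031
3 0.19 [-0.0, 0.232, 0.131] [-0.0576  0.0732] body 0.026
0 0.25 [0.0, 0.253, 0.149] [-0.057   0.0677] body 0.02
-1 0.28 [0.0, 0.26, 0.155] [-0.0567  0.0658] body 0.018
```

Call:
{"fn": "step_arm", "kwargs": {"delta_pos": [[-0.003, -0.025, -0.005], [-0.003, -0.041, 0.009], [-0.003, -0.015, 0.01], [-0.003, 0.011, 0.012], [-0.003, 0.038, 0.016], [-0.002, 0.063, 0.022], [-0.002, 0.063, 0.022], [-0.002, 0.063, 0.022]], "rot": [[0, 0, 0], [-0.002, -0.002, -0.002], [0.033, -0.002, -0.002], [0.068, -0.002, -0.002], [0.102, -0.002, -0.001], [0.137, -0.002, -0.001], [0.137, -0.002, -0.001], [0.137, -0.002, -0.001]], "gripper": [-1, -1, -1, -1, -1, -1, -1, -1]}}

```text
time_s: 33.58
tool_pos: [0.5172, -0.0378, 0.125]
tool_rot: [-123.3, 0.1, -9.1]
force: [0.0, 0.2, -1.1]
grip_width: 0.022
grasp_force: 44.9
```

Run:
```python
from low import *
o=env.get_obs(); print(o["time_s"],o["qpos"].round(1),o["tool_pos"].round(4),o["tool_rot"].round(1),o["force"].round(1))
p,r=now(); print(rel(w(Chold(33)),rot(33,-1,SP),p,r))
```

```text
33.575 [ -8.6  35.5  51.1 109.1 -67.4 100.1 -30.8] [ 0.5172 -0.0378  0.125 ] [-1.233e+02  1.000e-01 -9.100e+00] [ 0.   0.2 -1.1]
([0.0, -0.002, -0.009], [0.004, 0.001, -0.001])
```

Call:
{"fn": "step_arm", "kwargs": {"delta_pos": [[0, -0.008, 0], [0, -0.016, 0.004], [0, -0.016, 0.004], [0, -0.003, 0.006], [0, 0.011, 0.009], [0, 0.024, 0.012], [0, 0.038, 0.016], [0, 0.052, 0.02], [0, 0.065, 0.025], [0, 0.078, 0.03], [0, 0.091, 0.035], [0, 0.104, 0.042], [0, 0.116, 0.048], [0, 0.116, 0.048]], "rot": [[0, 0, 0], [0, 0, 0], [0, 0, 0], [0, 0, 0], [0, 0, 0], [0, 0, 0], [0, 0, 0], [0, 0, 0], [0, 0, 0], [0, 0, 0], [0, 0, 0], [0, 0, 0], [0, 0, 0], [0, 0, 0]], "gripper": [-0.4, -0.29, -0.29, -0.27, -0.25, -0.23, -0.21, -0.19, -0.17, -0.15, -0.13, -0.11, -0.09, -0.09]}}

```text
time_s: 35.33
tool_pos: [0.516, -0.0428, 0.1002]
tool_rot: [-123.3, 0.2, -9.1]
force: [-0.0, -1.2, -1.2]
grip_width: 0.0394
grasp_force: 0.7
```

Run:
```python
from low import *
o=env.get_obs(); print(o["time_s"],o["qpos"].round(1),o["tool_pos"].round(4),o["tool_rot"].round(1),o["force"].round(1),o["grasp_force"],o["grip_width"])
p,r=now(); print(rel(w(Cpad(18,33,greq(15))),rot(33,-1,SP),p,r))
c=cam("side");t=cam("top"); cv2.imwrite("pics/j.png",np.hstack([cv2.resize(c["img"][150:330,220:400],(400,400)),cv2.resize(t["img"][200:380,260:440],(400,400))])[:,:,::-1])
```

```text
35.325 [ -7.1  38.2  49.9 109.1 -68.4  99.7 -28.3] [ 0.516  -0.0428  0.1002] [-123.3    0.2   -9.1] [-0.  -1.2 -1.2] 0.701646952657029 0.03941148946566309
([0.002, -0.004, -0.007], [0.003, 0.001, -0.002])
```

View pics/j.png

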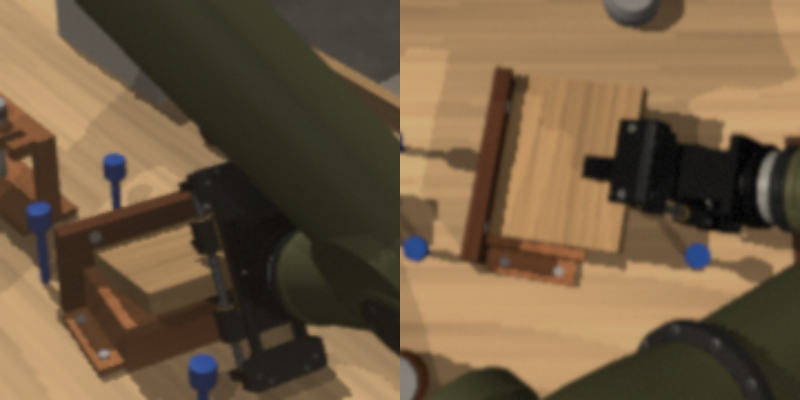

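The board is resting on the lower finger, plain face up and tilted about 18°, against the fence; lowering on.

Call:
{"fn": "step_arm", "kwargs": {"delta_pos": [[0, 0.012, 0.007], [0, 0.025, 0.014], [0, 0.037, 0.022], [0, 0.048, 0.03], [0, 0.06, 0.039], [0, 0.071, 0.048], [0, 0.082, 0.058], [0, 0.093, 0.067], [0, 0.105, 0.075], [0, 0.116, 0.083], [0, 0.126, 0.092], [0, 0.137, 0.101], [0, 0.15, 0.104], [0, 0.15, 0.104], [0, 0.15, 0.104]], "rot": [[0, 0, 0], [0, 0, 0], [0, 0, 0], [0, 0, 0], [0, 0, 0], [0, 0, 0], [0, 0, 0], [0, 0, 0], [0, 0, 0], [0, 0, 0], [0, 0, 0], [0, 0, 0], [0, 0, 0], [0, 0, 0], [0, 0, 0]], "gripper": [-0.07, -0.04, -0.02, 0.01, 0.03, 0.06, 0.09, 0.12, 0.16, 0.19, 0.22, 0.25, 0.3, 0.3, 0.3]}}

```text
time_s: 37.3
tool_pos: [0.5163, -0.0421, 0.0641]
tool_rot: [-123.3, 0.1, -9.1]
force: [0.3, 0.3, 0.5]
grip_width: 0.0562
grasp_force: 0.0
```

Run:
```python
from low import *
o=env.get_obs(); print(o["time_s"],o["qpos"].round(1),o["tool_pos"].round(4),o["tool_rot"].round(1),o["force"].round(1),o["grasp_force"],o["grip_width"])
p,r=now(); print(rel(w(Cpad(0,33,.057,clear=.003)),rot(33,-1,SP),p,r))
```

```text
37.3 [ -5.7  41.8  48.  109.4 -70.2  98.4 -25.2] [ 0.5163 -0.0421  0.0641] [-1.233e+02  1.000e-01 -9.100e+00] [0.3 0.3 0.5] 0.0 0.0561720783430329
([0.001, -0.008, -0.008], [0.003, 0.001, -0.001])
```

Call:
{"fn": "step_arm", "kwargs": {"delta_pos": [[0, 0, -0.05], [0, 0, -0.12], [0, 0, -0.25], [0, 0, -0.4], [0, 0, -0.5], [0, -0.2, -0.65], [0, -0.5, -0.8], [0, -0.7, -0.9], [0, -0.7, -0.9]], "rot": [[0, 0, 0], [0, 0, 0], [0, 0, 0], [0, 0, 0], [0, 0, 0], [0, 0, 0], [0, 0, 0], [0, 0, 0], [0, 0, 0]], "gripper": [0.3, 0.3, 0.3, 0.3, 0.3, 0.3, 0.3, 0.3, 0.3]}}

```text
time_s: 38.42
tool_pos: [0.5055, -0.1164, 0.2841]
tool_rot: [-123.4, -0.3, -9.1]
force: [0.1, -0.1, -0.4]
grip_width: 0.0565
grasp_force: 0.0
```

```bash
cat > meas.py <<'E'
from b import *
def board_edges(t):
    """board top-face corners from the colour of beech between stand and bench: fit rotated rect with known size to gradient"""
    return None
def mask(t,z,lo,hi):
    pass
E
python3 - <<'E'
from low import *
from scipy.optimize import minimize
o=env.get_obs(); print(o["time_s"],o["tool_pos"].round(4),o["qpos"].round(1))
t=cam("top");s=cam("side"); cv2.imwrite("pics/k.png",t["img"][:,:,::-1]); cv2.imwrite("pics/ks.png",s["img"][:,:,::-1])
g=cv2.cvtColor(t["img"],cv2.COLOR_RGB2GRAY).astype(np.float32)
def outl(x,y,psi,hx,hy,z,n=40):
    k=np.linspace(-1,1,n); L=np.vstack([np.c_[k*0+hx,k*hy],np.c_[k*0-hx,k*hy],np.c_[k*hx,k*0+hy],np.c_[k*hx,k*0-hy]])
    c,s_=np.cos(psi),np.sin(psi); return np.c_[x+c*L[:,0]-s_*L[:,1],y+s_*L[:,0]+c*L[:,1],np.full(len(L),z)]
def samp(uv): return cv2.remap(g,uv[:,0].astype(np.float32).reshape(-1,1),uv[:,1].astype(np.float32).reshape(-1,1),cv2.INTER_LINEAR).ravel()
best=[]
for bx in np.arange(-.040,-.009,.002):
  for by in np.arange(-.035,.036,.002):
    for dp in(-.08,-.06,-.04,-.02,0,.02,.04,.06,.08):
      c=W(bx,by,.077); f=[]
      i=samp(proj(t,outl(c[0],c[1],SP+dp,.065-.003,.08-.003,.077))); e=samp(proj(t,outl(c[0],c[1],SP+dp,.065+.003,.08+.003,.077)))
      dd=(i-e).reshape(4,-1).mean(1); best.append((np.abs(dd).sum(),round(bx,3),round(by,3),dp,dd.round(0)))
best.sort(key=lambda q:-q[0]); print(*best[:6],sep="\n")
E
```

```text
38.425 [ 0.5055 -0.1164  0.2841] [ -4.9  27.4  57.2  97.7 -60.8 112.8 -40.8]
(np.float32(103.9063), np.float64(-0.02), np.float64(-0.015), 0, array([ 33.,  28.,  32., -12.], dtype=float32))
(np.float32(102.46388), np.float64(-0.02), np.float64(-0.015), 0.02, array([ 33.,  27.,  31., -11.], dtype=float32))
(np.float32(101.89888), np.float64(-0.02), np.float64(-0.017), 0, array([32., 27., 33., -9.], dtype=float32))
(np.float32(101.45994), np.float64(-0.02), np.float64(-0.017), 0.02, array([32., 27., 33., -9.], dtype=float32))
(np.float32(98.45132), np.float64(-0.022), np.float64(-0.015), 0, array([ 25.,  30.,  32., -12.], dtype=float32))
(np.float32(97.95361), np.float64(-0.02), np.float64(-0.015), -0.02, array([ 31.,  26.,  30., -11.], dtype=float32))
```

Run:
```python
from low import *
p,r=now(); print(rel(np.array([.5,.06,.30]),rot(90,-1,SP),p,r), rot(90,-1,SP).as_euler("xyz",degrees=True))
```

```text
([-0.163, -0.556, 0.666], [-0.659, 0.001, -0.001]) [180.           0.          -9.13846637]
```

Call:
{"fn": "step_arm", "kwargs": {"delta_pos": [[0, -0.1, 0.05], [-0.05, -0.2, 0.2], [-0.1, -0.3, 0.35], [-0.13, -0.4, 0.5], [-0.16, -0.5, 0.6], [-0.163, -0.556, 0.666], [-0.163, -0.556, 0.666], [-0.163, -0.556, 0.666], [-0.163, -0.556, 0.666], [-0.163, -0.556, 0.666]], "rot": [[-0.1, 0, 0], [-0.2, 0, 0], [-0.3, 0, 0], [-0.4, 0, 0], [-0.5, 0, 0], [-0.6, 0, 0], [-0.659, 0, 0], [-0.659, 0, 0], [-0.659, 0, 0], [-0.659, 0, 0]], "gripper": [0.9, 0.9, 0.9, 0.9, 0.9, 0.9, 0.9, 0.9, 0.9, 0.9]}}

```text
time_s: 39.78
tool_pos: [0.5002, 0.0585, 0.2994]
tool_rot: [-179.9, 0.2, -9.4]
force: [0.4, -0.5, -0.3]
grip_width: 0.0826
grasp_force: 0.0
```

```bash
cat > bang.py <<'E'
from low import *
def bangles(t,s=None):
    """ellipse fits to brass pixels in the top picture, mid plane z=.013 on the pad"""
    hsv=cv2.cvtColor(t["img"],cv2.COLOR_RGB2HSV); out=[]
    m=((hsv[...,0]>12)&(hsv[...,0]<35)&(hsv[...,1]>90)&(hsv[...,2]>70)).astype(np.uint8)
    pad=np.zeros_like(m); q=proj(t,[(.37,-.24,.005),(.57,-.24,.005),(.57,-.45,.005),(.37,-.45,.005)]).astype(int); 
    cv2.fillConvexPoly(pad,q,1); m&=pad; k,lab,st,_=cv2.connectedComponentsWithStats(m)
    for i in range(1,k):
        if 60<st[i,4]<900:
            v,u=np.nonzero(lab==i); P=ray(t,np.c_[u,v],.013)[:,:2]*1000
            h=cv2.convexHull(P.astype(np.float32)); (cx,cy),(a,b),th=cv2.fitEllipse(h) if len(h)>5 else ((0,0),(0,0),0)
            out.append((cx/1000,cy/1000,a,b,th,int(st[i,4]),st[i,:4].tolist()))
    return out
E
python3 - <<'E'
from bang import *
o=env.get_obs(); print(o["time_s"],o["tool_pos"].round(4),o["tool_rot"].round(1),o["qpos"].round(1))
t=cam("top");cv2.imwrite("pics/l.png",t["img"][:,:,::-1])
for q in bangles(t): print(q)
E
```

```text
39.775 [0.5002 0.0585 0.2994] [-179.9    0.2   -9.4] [ -56.4   -3.1   45.6   98.8    2.1   83.5 -110.4]
(0.5668310546875, -0.2776409912109375, 9.034890174865723, 155.61590576171875, 1.1979491710662842, 179, [437, 258, 56, 5])
(0.49765432739257814, -0.3449801025390625, 235.0404815673828, 316.0285339355469, 138.8670196533203, 635, [479, 258, 56, 90])
(0.46799993896484376, -0.2897501525878906, 56.925567626953125, 67.09308624267578, 7.394886493682861, 230, [447, 291, 30, 25])
```

```bash
sed -i 's/q=proj(t,.*$/q=np.array([(441,266),(523,266),(526,340),(446,340)])/' bang.py
python3 - <<'E'
from bang import *
t=cam("top")
for q in bangles(t): print(q)
E
```

```text
(0.46790261840820313, -0.28962466430664063, 56.95913314819336, 66.74909210205078, 6.008468151092529, 225, [447, 291, 30, 25])
(0.45724905395507814, -0.42893768310546876, 51.63039016723633, 62.621307373046875, 153.74058532714844, 116, [510, 296, 16, 25])
```

Run:
```python
from bang import *
t=cam("top"); hsv=cv2.cvtColor(t["img"],cv2.COLOR_RGB2HSV)
for v in (290,296,300,304,308,312,316,320): print(v,[tuple(int(x) for x in hsv[v,u]) for u in range(506,550,2)])
```

```text
290 [(11, 146, 70), (10, 144, 71), (11, 146, 70), (11, 146, 70), (11, 146, 70), (11, 146, 70), (11, 148, 69), (11, 158, 68), (11, 154, 68), (11, 149, 70), (12, 142, 72), (16, 116, 147), (16, 114, 195), (16, 112, 194), (16, 113, 194), (16, 113, 194), (16, 114, 195), (16, 112, 196), (16, 113, 194), (16, 111, 195), (16, 113, 196), (16, 114, 195)]
296 [(11, 144, 69), (12, 152, 62), (12, 144, 62), (11, 142, 61), (11, 146, 61), (12, 156, 59), (12, 141, 65), (13, 142, 77), (15, 159, 85), (17, 148, 98), (16, 154, 98), (16, 120, 142), (17, 110, 194), (17, 109, 197), (17, 109, 197), (17, 109, 196), (17, 109, 196), (17, 109, 196), (17, 111, 196), (17, 111, 196), (16, 109, 196), (16, 111, 196)]
300 [(12, 155, 64), (11, 140, 62), (11, 151, 59), (14, 158, 68), (17, 157, 115), (17, 154, 146), (17, 153, 110), (16, 156, 67), (13, 151, 59), (12, 146, 63), (13, 158, 66), (15, 147, 80), (16, 146, 105), (17, 154, 139), (16, 138, 168), (16, 120, 176), (16, 114, 186), (16, 113, 192), (16, 112, 191), (16, 114, 190), (16, 112, 189), (16, 113, 190)]
304 [(11, 145, 65), (12, 150, 61), (15, 150, 85), (17, 156, 
[... 950 characters left out ...]
, (16, 117, 105)]
316 [(10, 139, 44), (12, 158, 42), (10, 137, 41), (12, 151, 44), (18, 165, 54), (17, 154, 83), (15, 154, 71), (14, 164, 45), (11, 167, 32), (13, 173, 31), (11, 140, 31), (9, 135, 32), (16, 125, 51), (16, 120, 87), (16, 123, 89), (17, 148, 74), (17, 149, 96), (16, 120, 106), (16, 112, 105), (16, 117, 105), (16, 115, 102), (16, 114, 103)]
320 [(10, 133, 44), (12, 145, 44), (12, 152, 42), (12, 174, 41), (13, 162, 41), (10, 136, 43), (14, 154, 48), (16, 163, 61), (17, 160, 78), (18, 165, 82), (17, 157, 83), (17, 159, 85), (16, 156, 85), (17, 143, 100), (17, 130, 106), (17, 118, 106), (16, 113, 106), (16, 117, 107), (16, 113, 106), (16, 115, 106), (16, 114, 105), (16, 110, 107)]
```

```bash
sed -i 's/q=np.array.*$/q=np.array([(438,275),(565,275),(565,345),(438,345)])/; s/(hsv\[...,0\]>12).*astype/(hsv[...,0]>14)\&(hsv[...,0]<24)\&(hsv[...,1]>131)\&(hsv[...,2]>52)).astype/' bang.py
python3 - <<'E'
from bang import *
t=cam("top")
for q in bangles(t): print(q)
cv2.imwrite("pics/n.png",cv2.resize(t["img"][250:360,425:565,::-1],None,fx=5,fy=5,interpolation=cv2.INTER_CUBIC))
E
```

```text
(0.466822021484375, -0.2893815612792969, 57.56340408325195, 70.00946044921875, 5.267032623291016, 286, [446, 291, 32, 26])
(0.45565826416015626, -0.432094970703125, 56.68701171875, 69.46571350097656, 168.9130096435547, 283, [509, 296, 32, 26])
```

Run:
```python
from bang import *
p,r=now(); D=lambda y:R.from_euler("xyz",[180,0,y],degrees=True)
print(rel(np.array([.47,-.12,.25]),D(45),p,r)); print(rel(np.array([.467,-.2895,.10]),D(96),np.array([.47,-.12,.25]),D(45)))
```

```text
([-0.005, 0.912, 0.247], [-0.002, 0.001, -0.631])
([-0.61, 0.589, 0.75], [-0.0, 0.0, -0.593])
```

Call:
{"fn": "step_arm", "kwargs": {"delta_pos": [[0, 0.2, 0.05], [0, 0.4, 0.1], [0, 0.6, 0.15], [-0.005, 0.8, 0.2], [-0.005, 0.912, 0.247], [-0.005, 0.912, 0.247], [-0.005, 0.912, 0.247], [-0.005, 0.912, 0.247]], "rot": [[0, 0, -0.1], [0, 0, -0.2], [0, 0, -0.3], [0, 0, -0.4], [0, 0, -0.5], [-0.002, 0.001, -0.6], [-0.002, 0.001, -0.631], [-0.002, 0.001, -0.631]], "gripper": [0.58, 0.58, 0.58, 0.58, 0.58, 0.58, 0.58, 0.58], "squeeze": 10}}

```text
time_s: 40.98
tool_pos: [0.4701, -0.1194, 0.2501]
tool_rot: [180.0, -0.0, 45.0]
force: [-0.4, 0.1, -0.3]
grip_width: 0.0687
grasp_force: 0.0
```

Call:
{"fn": "step_arm", "kwargs": {"delta_pos": [[-0.15, 0.15, 0.1], [-0.3, 0.3, 0.3], [-0.45, 0.45, 0.5], [-0.61, 0.589, 0.7], [-0.61, 0.589, 0.75], [-0.61, 0.589, 0.75], [-0.61, 0.589, 0.75], [-0.61, 0.589, 0.75]], "rot": [[0, 0, -0.1], [0, 0, -0.2], [0, 0, -0.3], [0, 0, -0.4], [0, 0, -0.5], [0, 0, -0.593], [0, 0, -0.593], [0, 0, -0.593]], "gripper": [0.58, 0.58, 0.58, 0.58, 0.58, 0.58, 0.58, 0.58]}}

```text
time_s: 41.98
tool_pos: [0.4682, -0.2886, 0.1008]
tool_rot: [179.9, 0.0, 95.9]
force: [1.0, 0.3, 0.0]
grip_width: 0.0686
grasp_force: 0.0
```

Run:
```python
from bang import *
o=env.get_obs(); print(o["time_s"],o["tool_pos"].round(4),o["tool_rot"].round(1),o["qpos"].round(1))
p,r=now(); print(rel(np.array([.467,-.2895,.020]),R.from_euler("xyz",[180,0,96],degrees=True),p,r))
```

```text
41.975 [ 0.4682 -0.2886  0.1008] [179.9   0.   95.9] [-21.1  19.4  58.7 108.2 -18.7  62.6  50.8]
([-0.004, -0.007, 0.404], [0.001, 0.0, -0.001])
```

Call:
{"fn": "step_arm", "kwargs": {"delta_pos": [[-0.004, -0.007, 0.15], [-0.004, -0.007, 0.3], [-0.004, -0.007, 0.38], [-0.004, -0.007, 0.404], [-0.004, -0.007, 0.404], [-0.004, -0.007, 0.404], [-0.004, -0.007, 0.404], [-0.004, -0.007, 0.404], [-0.004, -0.007, 0.404], [-0.004, -0.007, 0.404]], "rot": [[0, 0, 0], [0, 0, 0], [0, 0, 0], [0, 0, 0], [0, 0, 0], [0, 0, 0], [0, 0, 0], [0, 0, 0], [0, 0, 0], [0, 0, 0]], "gripper": [0.58, 0.58, 0.58, 0.58, 0.58, -1, -1, -1, -1, -1], "squeeze": 10}}

```text
time_s: 43.22
tool_pos: [0.4666, -0.2901, 0.02]
tool_rot: [180.0, 0.0, 96.0]
force: [-0.3, 0.5, 5.2]
grip_width: 0.0533
grasp_force: 10.0
```

Run:
```python
from bang import *
p,r=now(); D=lambda y:R.from_euler("xyz",[180,0,y],degrees=True)
m=np.array([.49,-.15,.19]);t=W(-.022,-.054,.13); print(t,rel(m,D(135),p,r)); print(rel(t,D(170.9),m,D(135)))
```

```text
[ 0.56562054 -0.01409709  0.13      ] ([0.684, 0.191, -0.851], [0.0, 0.001, -0.453])
([0.213, 0.748, 0.3], [0.0, 0.0, -0.418])
```

Call:
{"fn": "step_arm", "kwargs": {"delta_pos": [[0, 0, -0.1], [0, 0, -0.35], [0, 0, -0.6], [0.2, 0.05, -0.851], [0.4, 0.1, -0.851], [0.6, 0.16, -0.851], [0.684, 0.191, -0.851], [0.684, 0.191, -0.851], [0.684, 0.191, -0.851]], "rot": [[0, 0, 0], [0, 0, 0], [0, 0, -0.05], [0, 0, -0.15], [0, 0, -0.25], [0, 0, -0.35], [0, 0.001, -0.453], [0, 0.001, -0.453], [0, 0.001, -0.453]], "gripper": [-1, -1, -1, -1, -1, -1, -1, -1, -1]}}

```text
time_s: 44.35
tool_pos: [0.4893, -0.1513, 0.1898]
tool_rot: [-180.0, -0.0, 134.7]
force: [0.3, -0.4, -0.6]
grip_width: 0.0533
grasp_force: 10.0
```

Call:
{"fn": "step_arm", "kwargs": {"delta_pos": [[0.05, 0.2, 0], [0.1, 0.4, 0.05], [0.17, 0.6, 0.15], [0.213, 0.748, 0.25], [0.213, 0.748, 0.3], [0.213, 0.748, 0.3], [0.213, 0.748, 0.3], [0.213, 0.748, 0.3]], "rot": [[0, 0, -0.1], [0, 0, -0.2], [0, 0, -0.3], [0, 0, -0.418], [0, 0, -0.418], [0, 0, -0.418], [0, 0, -0.418], [0, 0, -0.418]], "gripper": [-1, -1, -1, -1, -1, -1, -1, -1]}}

```text
time_s: 45.35
tool_pos: [0.5657, -0.015, 0.1305]
tool_rot: [179.9, 0.0, 170.8]
force: [-0.0, -0.4, -0.6]
grip_width: 0.0534
grasp_force: 10.0
```

Run:
```python
from bang import *
o=env.get_obs(); print(o["time_s"],o["tool_pos"].round(4),o["tool_rot"].round(1),o["qpos"].round(1),o["grip_width"],o["grasp_force"])
p,r=now(); print(rel(W(-.022,-.054,.0925),R.from_euler("xyz",[180,0,170.9],degrees=True),p,r))
```

```text
45.35 [ 0.5657 -0.015   0.1305] [179.9   0.  170.8] [-40.   15.5  45.  104.1 -12.   65.3  89.8] 0.053389688727394594 9.999851504398976
([0.001, 0.004, 0.19], [0.001, 0.0, -0.002])
```

Call:
{"fn": "step_arm", "kwargs": {"delta_pos": [[0, 0.004, 0.08], [0, 0.004, 0.14], [0, 0.004, 0.18], [0, 0.004, 0.193], [0, 0.004, 0.193], [0, 0.004, 0.193]], "rot": [[0, 0, 0], [0, 0, 0], [0, 0, 0], [0, 0, 0], [0, 0, 0], [0, 0, 0]], "gripper": [-1, -1, -1, -1, -1, -1]}}

```text
time_s: 46.1
tool_pos: [0.5651, -0.013, 0.0913]
tool_rot: [180.0, -0.1, 170.9]
force: [-3.5, 0.7, 4.6]
grip_width: 0.053
grasp_force: 10.0
```

Contact felt (4.6 N). Releasing slowly and rising.

Call:
{"fn": "step_arm", "kwargs": {"delta_pos": [[0, 0, -0.004], [0, 0, -0.004], [0, 0, -0.004], [0, 0, -0.004], [0, 0, -0.1], [0, 0, -0.3], [0, 0, -0.6], [0, 0, -0.6]], "rot": [[0, 0, 0], [0, 0, 0], [0, 0, 0], [0, 0, 0], [0, 0, 0], [0, 0, 0], [0, 0, 0], [0, 0, 0]], "gripper": [0.4, 0.55, 0.55, 0.55, 0.55, 0.55, 0.55, 0.55]}}

```text
time_s: 47.1
tool_pos: [0.569, -0.0138, 0.2173]
tool_rot: [179.8, 0.5, 170.9]
force: [0.1, -0.4, -0.9]
grip_width: 0.0671
grasp_force: 0.0
```

Run:
```python
from bang import *
o=env.get_obs(); print(o["time_s"],o["tool_pos"].round(4),o["qpos"].round(1))
t=cam("top")
for q in bangles(t): print(q)
p,r=now(); D=lambda y:R.from_euler("xyz",[180,0,y],degrees=True)
m=np.array([.49,-.17,.19]); b=np.array([.456,-.432,.08]); a=np.array([.47,-.30,.15])
print(rel(m,D(135),p,r),rel(a,D(100),m,D(135)),rel(b,D(79),a,D(100)))
```

```text
47.1 [ 0.569  -0.0138  0.2173] [-42.2  10.5  46.4  98.2  -8.1  74.1  86.7]
(0.4550411987304688, -0.4316278991699219, 57.265052795410156, 69.10626983642578, 177.60511779785156, 281, [509, 296, 32, 26])
([0.259, -0.835, 0.119], [0.003, 0.003, 0.418]) ([-0.389, -0.53, 0.2], [0.0, -0.0, 0.407]) ([-0.638, -0.184, 0.35], [0.0, -0.0, 0.244])
```

Call:
{"fn": "step_arm", "kwargs": {"delta_pos": [[0.05, -0.2, 0], [0.1, -0.4, 0], [0.18, -0.6, 0.06], [0.259, -0.835, 0.119], [0.259, -0.835, 0.119], [0.259, -0.835, 0.119], [0.259, -0.835, 0.119]], "rot": [[0, 0, 0.1], [0, 0, 0.2], [0, 0, 0.3], [0.003, 0.003, 0.418], [0.003, 0.003, 0.418], [0.003, 0.003, 0.418], [0.003, 0.003, 0.418]], "gripper": [0.55, 0.58, 0.58, 0.58, 0.58, 0.58, 0.58]}}

```text
time_s: 48.02
tool_pos: [0.4887, -0.1684, 0.1871]
tool_rot: [-179.7, -0.2, 135.2]
force: [-0.6, 0.6, -0.1]
grip_width: 0.0691
grasp_force: 0.0
```

Call:
{"fn": "step_arm", "kwargs": {"delta_pos": [[-0.15, -0.2, 0.05], [-0.3, -0.4, 0.1], [-0.389, -0.53, 0.2], [-0.389, -0.53, 0.2], [-0.389, -0.53, 0.2], [-0.389, -0.53, 0.2]], "rot": [[0, 0, 0.1], [0, 0, 0.2], [0, 0, 0.3], [0, 0, 0.407], [0, 0, 0.407], [0, 0, 0.407]], "gripper": [0.58, 0.58, 0.58, 0.58, 0.58, 0.58]}}

```text
time_s: 48.78
tool_pos: [0.4687, -0.2987, 0.1475]
tool_rot: [-179.6, 0.0, 100.3]
force: [0.5, -0.5, 1.0]
grip_width: 0.0689
grasp_force: 0.0
```

Call:
{"fn": "step_arm", "kwargs": {"delta_pos": [[-0.2, -0.06, 0.1], [-0.4, -0.12, 0.2], [-0.638, -0.184, 0.3], [-0.638, -0.184, 0.35], [-0.638, -0.184, 0.35], [-0.638, -0.184, 0.35]], "rot": [[0, 0, 0.1], [0, 0, 0.2], [0, 0, 0.209], [0, 0, 0.209], [0, 0, 0.209], [0, 0, 0.209]], "gripper": [0.58, 0.58, 0.58, 0.58, 0.58, 0.58]}}

```text
time_s: 49.52
tool_pos: [0.455, -0.4303, 0.0783]
tool_rot: [-179.7, 0.1, 82.3]
force: [0.3, 0.0, 0.1]
grip_width: 0.0686
grasp_force: 0.0
```

Run:
```python
from bang import *
o=env.get_obs(); print(o["time_s"],o["tool_pos"].round(4),o["tool_rot"].round(1),o["qpos"].round(1))
p,r=now(); print(rel(np.array([.4555,-.432,.020]),R.from_euler("xyz",[180,0,82],degrees=True),p,r))
```

```text
49.525 [ 0.455  -0.4303  0.0783] [-1.797e+02  1.000e-01  8.230e+01] [ -3.6  34.1  59.2  98.1 -31.5  66.4  56.8]
([-0.008, 0.005, 0.291], [-0.003, 0.001, 0.003])
```

Call:
{"fn": "step_arm", "kwargs": {"delta_pos": [[-0.008, 0.004, 0.1], [-0.008, 0.004, 0.2], [-0.008, 0.004, 0.27], [-0.008, 0.004, 0.291], [-0.008, 0.004, 0.291], [-0.008, 0.004, 0.291], [-0.008, 0.004, 0.291], [-0.008, 0.004, 0.291], [-0.008, 0.004, 0.291]], "rot": [[-0.003, 0, 0], [-0.003, 0, 0], [-0.003, 0, 0], [-0.003, 0, 0], [-0.003, 0, 0], [-0.003, 0, 0], [-0.003, 0, 0], [-0.003, 0, 0], [-0.003, 0, 0]], "gripper": [0.58, 0.58, 0.58, 0.58, -1, -1, -1, -1, -1], "squeeze": 10}}

```text
time_s: 50.65
tool_pos: [0.4537, -0.4342, 0.02]
tool_rot: [-180.0, 0.2, 82.0]
force: [-0.4, -1.0, 2.3]
grip_width: 0.0531
grasp_force: 10.0
```

Run:
```python
from bang import *
o=env.get_obs(); print(o["time_s"],o["tool_pos"].round(4),o["tool_rot"].round(1),o["grip_width"],o["grasp_force"])
p,r=now(); D=lambda y:R.from_euler("xyz",[180,0,y],degrees=True)
a=np.array([.47,-.30,.17]); m=np.array([.46,-.13,.19]); t=W(-.022,.022,.13)
print(rel(a,D(100),p,r),rel(m,D(135),a,D(100)),rel(t,D(170.9),m,D(135)),t)
```

```text
50.65 [ 0.4537 -0.4342  0.02  ] [-180.     0.2   82. ] 0.0530864121809506 10.000579041970923
([0.673, -0.013, -0.752], [-0.001, 0.002, -0.209]) ([0.846, 0.098, -0.1], [0.0, 0.0, -0.407]) ([0.344, 0.561, 0.3], [0.0, 0.0, -0.418]) [ 0.49058518 -0.0020267   0.13      ]
```

Call:
{"fn": "step_arm", "kwargs": {"delta_pos": [[0, 0, -0.1], [0, 0, -0.35], [0.1, 0, -0.6], [0.35, 0, -0.752], [0.6, -0.013, -0.752], [0.673, -0.013, -0.752], [0.673, -0.013, -0.752], [0.673, -0.013, -0.752]], "rot": [[0, 0, 0], [0, 0, 0], [0, 0, -0.1], [0, 0, -0.2], [0, 0, -0.209], [0, 0, -0.209], [0, 0, -0.209], [0, 0, -0.209]], "gripper": [-1, -1, -1, -1, -1, -1, -1, -1]}}

```text
time_s: 51.65
tool_pos: [0.4693, -0.301, 0.1701]
tool_rot: [-179.9, 0.1, 99.9]
force: [-0.1, -0.6, -0.2]
grip_width: 0.0527
grasp_force: 10.0
```

Call:
{"fn": "step_arm", "kwargs": {"delta_pos": [[0.2, 0.02, -0.1], [0.4, 0.05, -0.1], [0.6, 0.07, -0.1], [0.846, 0.098, -0.1], [0.846, 0.098, -0.1], [0.846, 0.098, -0.1], [0.846, 0.098, -0.1]], "rot": [[0, 0, -0.1], [0, 0, -0.2], [0, 0, -0.3], [0, 0, -0.407], [0, 0, -0.407], [0, 0, -0.407], [0, 0, -0.407]], "gripper": [-1, -1, -1, -1, -1, -1, -1]}}

```text
time_s: 52.52
tool_pos: [0.4596, -0.132, 0.1893]
tool_rot: [-179.8, 0.0, 134.7]
force: [-0.2, -0.4, -2.1]
grip_width: 0.0534
grasp_force: 10.0
```

Call:
{"fn": "step_arm", "kwargs": {"delta_pos": [[0.1, 0.15, 0], [0.2, 0.3, 0], [0.3, 0.45, 0.1], [0.344, 0.561, 0.2], [0.344, 0.561, 0.27], [0.344, 0.561, 0.27], [0.344, 0.561, 0.27]], "rot": [[0, 0, -0.1], [0, 0, -0.2], [0, 0, -0.3], [0, 0, -0.418], [0, 0, -0.418], [0, 0, -0.418], [0, 0, -0.418]], "gripper": [-1, -1, -1, -1, -1, -1, -1]}}

```text
time_s: 53.4
tool_pos: [0.4906, -0.0035, 0.1355]
tool_rot: [-179.9, -0.1, 170.7]
force: [0.6, -0.1, -0.8]
grip_width: 0.0531
grasp_force: 10.0
```

Run:
```python
from bang import *
o=env.get_obs(); print(o["time_s"],o["tool_pos"].round(4),o["tool_rot"].round(1),o["qpos"].round(1),o["grip_width"],o["grasp_force"])
p,r=now(); print(rel(W(-.022,.022,.0920),R.from_euler("xyz",[180,0,170.9],degrees=True),p,r))
```

```text
53.4 [ 0.4906 -0.0035  0.1355] [-1.799e+02 -1.000e-01  1.707e+02] [-54.8   3.5  54.3 113.8  -3.1  64.2  81.4] 0.05311199225034163 9.999745473978692
([0.001, 0.008, 0.218], [-0.002, -0.001, -0.003])
```

Call:
{"fn": "step_arm", "kwargs": {"delta_pos": [[0, 0.008, 0.08], [0, 0.008, 0.15], [0, 0.008, 0.2], [0, 0.008, 0.216], [0, 0.008, 0.216], [0, 0.008, 0.216]], "rot": [[-0.002, 0, 0], [-0.002, 0, 0], [-0.002, 0, 0], [-0.002, 0, 0], [-0.002, 0, 0], [-0.002, 0, 0]], "gripper": [-1, -1, -1, -1, -1, -1]}}

```text
time_s: 54.15
tool_pos: [0.4907, -0.0004, 0.0917]
tool_rot: [180.0, -0.1, 170.9]
force: [-0.4, 0.1, -0.1]
grip_width: 0.0528
grasp_force: 10.0
```

Call:
{"fn": "step_arm", "kwargs": {"delta_pos": [[0, 0, 0.004], [0, 0, 0.004], [0, 0, 0.004], [0, 0, 0.004], [0, 0, 0.004], [0, 0, -0.1], [0, 0, -0.35], [0, 0, -0.7], [0, 0, -0.9], [0, 0.2, -1.0], [0, 0.5, -1.0], [0, 0.8, -1.0], [0.1, 1.0, -1.0], [0.1, 1.0, -1.0], [0.1, 1.0, -1.0]], "rot": [[0, 0, 0], [0, 0, 0], [0, 0, 0], [0, 0, 0], [0, 0, 0], [0, 0, 0], [0, 0, 0], [0, 0, 0], [0, 0, 0], [0, 0, 0], [0, 0, 0], [0, 0, 0], [0, 0, 0], [0, 0, 0], [0, 0, 0]], "gripper": [-1, -1, 0.4, 0.55, 0.55, 0.55, 0.55, 0.55, 0.55, 0.55, 0.55, 0.55, 0.55, 0.55, 0.55]}}

```text
time_s: 56.02
tool_pos: [0.5029, 0.1993, 0.2918]
tool_rot: [-180.0, -0.1, 170.9]
force: [0.9, -0.5, -0.3]
grip_width: 0.0675
grasp_force: 0.0
```

Run:
```python
from bang import *
o=env.get_obs(); print(o["time_s"],o["tool_pos"].round(4))
t=cam("top");s=cam("side")
c0=W(-.02,-.016,.077); bo=[W(-.02+x,-.016+y,.077) for x in(-.065,.065) for y in(-.08,.08)]; st=[W(.0475,y,.1) for y in(-.095,.095)]
bm=[W(-.022,-.054,.093),W(-.022,.022,.093)]
hsv=cv2.cvtColor(t["img"],cv2.COLOR_RGB2HSV); m=((hsv[...,0]>14)&(hsv[...,0]<24)&(hsv[...,1]>135)&(hsv[...,2]>52)).astype(np.uint8)
z=np.zeros_like(m); cv2.fillConvexPoly(z,proj(t,[bo[i] for i in(0,1,3,2)]).astype(int),1); k,lab,stt,_=cv2.connectedComponentsWithStats(m&z)
for i in range(1,k):
    if stt[i,4]>60:
        v,u=np.nonzero(lab==i); P=ray(t,np.c_[u,v],.085)[:,:2]; (cx,cy),ab,th=cv2.fitEllipse(cv2.convexHull((P*1000).astype(np.float32))); d=np.array([cx,cy])/1000-[SX,SY]; c_,s_=np.cos(SP),np.sin(SP); print("bangle stand",c_*d[0]+s_*d[1],-s_*d[0]+c_*d[1],ab,th,stt[i,4])
a=cv2.resize(t["img"][235:335,280:400,::-1],(400,333),interpolation=cv2.INTER_CUBIC)
for P,col in((bo,(0,0,255)),(st,(0,255,0))):
    for u in proj(t,P): cv2.circle(a,tuple(((u-[280,235]+.5)*3.333).astype(int)),2,col,-1)
b=cv2.resize(s["img"][170:320,180:380,::-1],(400,300),interpolation=cv2.INTER_CUBIC); f=cv2.resize(t["img"][:,:,::-1],(400,300))
w=np.zeros((600,800,3),np.uint8); w[:333,:400]=a; w[:300,400:]=b; w[300:,400:]=f; cv2.imwrite("pics/z.png",w)
```

```text
56.025 [0.5029 0.1993 0.2918]
bangle stand -0.0209249565122523 -0.05183128043034459 (56.36583709716797, 68.44881439208984) 80.62653350830078 254
bangle stand -0.019630394601316194 0.024167651811995997 (55.98025894165039, 68.41029357910156) 73.61943817138672 251
```

View pics/z.png

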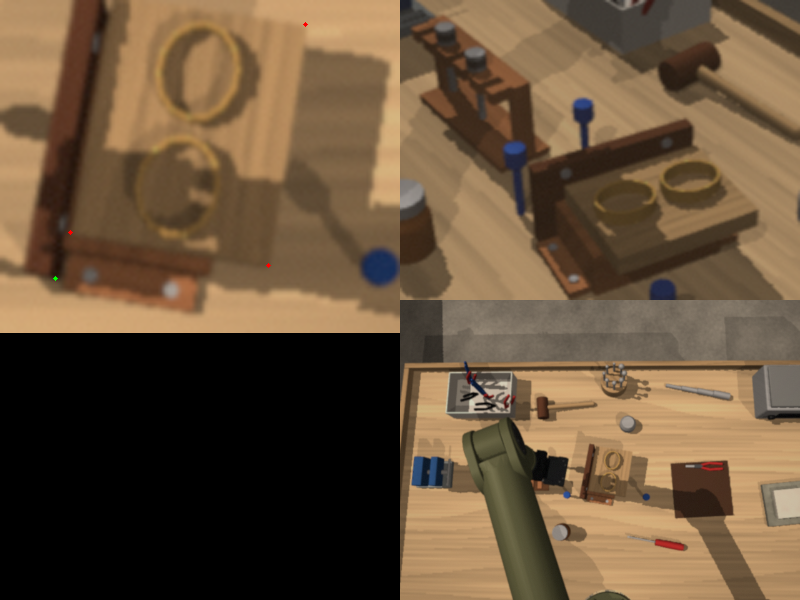

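Both bangles lie flat on the plain-face-up board (left view, 200,72 and 178,187). The pins hang in the rack, and the pliers and stake have not moved. Handing in.

```bash
python3 -c "
from cell import env
print(env.sign_off())"
```

```text
the job is handed in; nothing more can be done
None
```

The job is handed in, though the hand-in call returned no verdict: both pins hang in the rack, the board lies plain face up and square against the fence, both bangles lie flat on it side by side, and the pliers and stake were left alone.

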